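# Seat a washer-door hinge casting on the locators of a drill jig and clamp it

### The job

Load the washer-door hinge casting into the drill jig: lay it flat on the two rest rails and push it gently home so that it bears firmly on both dowels and on the end stop all at the same time, feeling for the stop, whose setting is not known. Then throw the toggle clamp's handle all the way over, so that the clamp holds the casting right there, and leave the rest of the bench undisturbed.

Things in the scene. Friction and masses are not known exactly. Their poses are not given: they have to be found in the camera images.
- casting: cast aluminium washer-door hinge, flat on the bench, 0.48 to 0.75 kg. Foot 14 thick: rectangle 64 (x -32 to 32) by 110 (y -55 to 55) with a 36 wide round-ended tongue on to y = -80. Origin: middle of the rectangle, at the underside; z up. The long side x = +32 goes against the dowels, the square end y = +55 against the end stop, the tongue under the clamp
- boss_top (a point): top centre of the casting's upright round pivot boss: 24 diameter, straight above the casting's origin, top 46 above the underside; its 34 diameter collar ends 17 above the underside. The place to grip. A sideways push up here tends to tip the casting off its rails: press down lightly (about 6 N) as well
- jig: drill jig bolted to the bench. Origin on the bench top, z up. Steel base plate x -57 to 63, y -195 to 115, top at z = 16. Two rest rails 14 wide along x, top at z = 22: at y = -59 (x -27 to 19, under the tongue) and y = 30 (x -42 to 34). A casting that bears on both dowels has its origin at jig x = 0, z = 22 and its axes parallel to the jig's. Machined faces are oiled, friction about 0.3
- dowel_a (a point): top centre of the first of two upright locating dowels, 10 diameter, at jig x = 37, y = -32, top at z = 42. Each dowel stands up to 20 N of side load, more bends it; 4 to 12 N is a firm push
- dowel_b (a point): top centre of the second dowel, the same, at jig x = 37, y = +32, z = 42
- stop_slot (a point): middle of the end stop's range of setting: jig x = -10, y = 55, z = 29. The stop is a block 26 wide, 24 long, 40 high (screw head to 44) with a round-nosed stud, 12 diameter, pointing to jig -y. Slid along a slot and locked at a setting nobody measured: its nose tip is anywhere from y = 41 to 69. Feel for it; over 20 N bends it
- clamp_pivot (a point): pivot of the toggle clamp's arm: jig x = 0, y = -133, z = 46, between cheek plates 32 wide, up to z = 52. Open, the arm, 20 wide, stands upright over this pivot, top at z = 124, its spindle pointing to jig +y out to y = -115. Closed, the arm lies over the casting's tongue and the sprung, rubber-tipped spindle presses on it at jig y = -59
- handle_end (a point): free end of the clamp's handle (round grip 16 diameter, 75 long). Open it stands upright; to close, push it over towards jig -y and down, in the jig's y-z plane at x = 0. This end then passes jig (y, z) = (-158, 157) upright, (-182, 159) at 1.38 rad above level, (-217, 149) 1.06, (-241, 131) 0.78, (-254, 111) 0.56, (-261, 91) 0.36, (-263, 50) level
- clamp_handle (a joint): angle of the clamp's handle against its arm, rad: 0 open (at the start), 3.10 handle level, dead centre; about 3.17 hard on its stop, over centre and locked. The linkage lays the arm down as the handle goes over; it takes a few N at the grip and stays roughly where it is left
- screwdriver: screwdriver lying on the bench; a bystander, leave it alone
- wrench: open-ended wrench lying on the bench; a bystander, leave it alone
- hammer: hammer lying on the bench; a bystander, leave it alone
- lube_can: upright spray can, 52 diameter, 150 tall; a bystander, leave it alone
- mug: white mug, 80 diameter, 90 tall; a bystander, leave it alone
- bush_a: brass bush, 28 diameter, 20 tall; a bystander, leave it alone
- bush_b: second brass bush, the same; a bystander, leave it alone
- screw_box: open box of screws, 100 x 75 x 35; a bystander, leave it alone
Mind the look-alikes: they are no part of the job. What is shaped like the casting but orange or pink is not meant.

How it is judged:
On the way:
1. the casting, flat on the rails and the clamp still open, bears on both dowels and on the end stop at the same time, with more than 1 N on each (contact force between each of jig_c0, jig_c1, end_stop and casting above 1 N and value of joint clamp_handle below 0.6 rad and x of each of jig_c0, jig_c1 in the frame of casting below 0.0385 m and y of end_stop_c0 in the frame of casting below 0.0625 m and z of casting in the frame of jig below 0.0235 m and angle between the y axis of casting and the y axis of jig, either way round below 0.05 rad), for 0.2 s.
At the end, for the whole second after the job is handed in: the clamp's handle is fully over (joint above 3.05 rad) and its spindle presses on the casting with more than 3 N; the casting lies flat on the rails (its underside no more than 1.5 mm above them), at rest, with less than 1.5 mm of gap at each dowel and at the end stop (x of each of jig_c0, jig_c1 in the frame of casting below 0.0385 m and y of end_stop_c0 in the frame of casting below 0.0625 m and z of casting in the frame of jig below 0.0235 m and angle between the y axis of casting and the y axis of jig, either way round below 0.05 rad and value of joint clamp_handle above 3.05 rad and contact force between clamp_spindle and casting above 3 N and linear speed of casting below 0.01 m/s); the robot touches nothing.
It fails at once if a dowel or the end stop is loaded with more than 20 N by the casting (contact force between any of jig_c0, jig_c1, end_stop and casting above 20 N).
It fails at once if a bystander on the bench is moved by more than 25 mm (distance of any of screwdriver, wrench, hammer, lube_can, mug, bush_a, bush_b, screw_box from where it was at the start of the episode above 0.025 m).
It also fails if it takes over 67 s, if anything falls off the work surface, if the arm or the gripper's body presses on something with over 40 N, if the wrist force passes 120 N, or if a joint passes its speed limit or range.

### The arm

A 6-joint arm with a two-finger parallel gripper is mounted at the origin on the work surface. World frame = base frame: x ahead of the robot, y to its left, z up, the work surface at z = 0. Lengths are in m, angles in rad, forces in N, time in s.
With the tool pointing down it reaches from about 0.225 to 0.875 m from the base axis. Payload 3.4 kg.
Tool frame: the origin (TCP) lies at the very end of the fingers, on their centre line; the grasp point (between the pads) lies behind it (manip.grasp_offset is the z of the grasp point in the tool frame, in m); z points along the fingers, y is the line along which they close (so a half turn about z gives the same grasp; the last joint's range is limited). The gripper opens to 85 mm and grips with 20 to 120 N. Pads are 22 mm wide; open, the fingers measure 114 mm over their backs; the gripper's body (76 mm by 85 mm) begins 54 mm behind the grasp point. The pads swing forward as they close: fully open they stand 13 mm farther back than shut.
Start: joints at [-1.232, 0.276, 1.505, -0, 1.361, -0.121], TCP at [0.255, -0.515, 0.231] pointing down, gripper open.
Joint ranges: [-2.89, 2.89], [-0.75, 2.08], [0.22, 2.7], [-1.18, 4.32], [0.11, 2.71], [-2.7, 2.7]. Speed limits (rad/s): [2.57, 2.57, 3.14, 3.14, 3.14, 3.14].

### API

Orientations are given as a unit quaternion [w, x, y, z].
In Python, from rig import manip gives the robot as it stands.
- The arm moves only by the shell command python3 -m pendant 'ROWS' [FORCE]. ROWS is JSON, a list of rows, each an object of numbers: "dx", "dy", "dz": the shift along the tool's x, y, z in m; "rx", "ry", "rz": the turn, a rotation vector about the tool's x, y, z in degrees; "hand": the finger opening in m, from 0 to 0.0854. In form: [{"dx": .., "dy": .., "dz": .., "rx": .., "ry": .., "rz": .., "hand": ..}, ...]. A call has 1 to 12 rows; each row shifts and turns the commanded pose from where the row before left it, along the tool's axes as they then stand; what a row does not reach is not made up. A row lasts 1/12 s, in which the tool goes at most 41.7 mm and 7.16 degrees, less where a joint would pass 70% of its speed; a pose out of reach is approached as far as the arm can. A call is refused whole if a number of a shift passes 0.0417 or a number of a turn 7.16, either way. A call with a gripper value outside its range is refused whole. The fingers move at their own pace and stop on an object; FORCE is the grip in N (left out, the last holds). Time passes only in rows, so rows that do not move let the fingers close. It gives the time, the measured TCP pose, the force, the opening and the grip force at its end, in the units of the state.
- manip.get_state(): the state, without advancing time (a new reading comes with each control period).
- manip.get_image(name): name is "scene" or "top" or "wrist"; returns a dict with "frame" (480x640x3 uint8, red, green, blue), "fx", "fy", "cx", "cy" (pixels), "distortion" ([k1, k2, p1, p2, k3] as OpenCV has them; the pictures are not rectified), "position" and "attitude" of the camera in the world; the wrist camera has in their place "mount" (4x4, takes a point from camera to tool coordinates, whose origin is the TCP and whose axes are the flange's). Camera axes: x right, y up, looking along -z (the intrinsics and any distortion apply to the point x, -y, -z); pixel columns grow to the right and rows downward; lengths in m; the calibration is good to about 2 mm. A picture is of the moment at which its call begins: read the wrist's pose just before it. There is no depth.
- manip.sign_off(): hands the job in; it is judged then, once.
The state is a dict: "clock": time; "qpos": joint angles; "qd": joint speeds; "effort": joint torques, N m; "position": TCP position; "ee_rot": TCP orientation; "contact_force": force on the tool from outside, world axes, zero at the start; "moment": the same for the moment, N m; "width": finger opening in m; "gripper_force": force on a finger pad.
Only numpy, scipy, OpenCV 4.12 (cv2) and the standard library are available. Lean on these libraries where they do the work, as an engineer would, in place of code of your own. Each camera call takes 0.05 s, during which the arm holds its last target. There are 200 camera calls.

## Working session

There is one attempt and no reset: what is moved stays moved. The work goes in short steps, Python scripts to look and compute and a shell command to move; the robot and the scene stay as the last step left them, time stands still between calls to the robot, and variables do not carry over. Pictures are saved under pics/ and viewed, at most 10 in all, crops included, and the job is handed in when it is done.

```bash
ls; mkdir -p pics; cat > h.py <<'E'
import numpy as np, cv2
from scipy.spatial.transform import Rotation as R
from rig import manip
def q2R(q): return R.from_quat([q[1],q[2],q[3],q[0]]).as_matrix()
def cam(name):
    s=manip.get_state(); im=manip.get_image(name)
    if 'mount' in im:
        T=np.eye(4);T[:3,:3]=q2R(s['ee_rot']);T[:3,3]=s['position'];M=T@np.array(im['mount']);P=M[:3,3];A=M[:3,:3]
    else:
        P=np.array(im['position']);A=np.array(im['attitude'])
        A=q2R(A) if A.size==4 else A.reshape(3,3)
    K=np.array([[im['fx'],0,im['cx']],[0,im['fy'],im['cy']],[0,0,1]])
    return dict(f=im['frame'],P=P,A=A,K=K,d=np.array(im['distortion'],float))
def ray(c,uv):
    p=cv2.undistortPoints(np.array(uv,float).reshape(-1,1,2),c['K'],c['d']).reshape(-1,2)
    v=np.c_[p[:,0],-p[:,1],-np.ones(len(p))]
    return v@c['A'].T
def onz(c,uv,z):
    v=ray(c,uv); return c['P']+v*((z-c['P'][2])/v[:,2])[:,None]
def proj(c,X):
    X=(np.atleast_2d(X)-c['P'])@c['A']; X=X*[1,-1,-1]
    return cv2.projectPoints(X,np.zeros(3),np.zeros(3),c['K'],c['d'])[0].reshape(-1,2)
def save(c,n): cv2.imwrite('pics/'+n+'.png',c['f'][:,:,::-1])
E
python3 - <<'E'
from h import *
import pickle
for n in('top','scene'):
    c=cam(n);save(c,n);pickle.dump(c,open(n+'.pkl','wb'));print(n,c['P'],c['A'].round(3).tolist(),c['K'][0,0],c['d'])
print(manip.get_state(),manip.grasp_offset)
im=manip.get_image('wrist');print(im['mount'])
E
```

```text
pics
top [ 0.40988119 -0.00587497  1.31945037] [[-0.022, 0.993, -0.113], [-1.0, -0.022, 0.001], [-0.001, 0.113, 0.994]] 459.0457932471552 [-0.06450593  0.          0.          0.          0.        ]
scene [ 1.40447188 -0.6506368   1.24100758] [[0.629, -0.564, 0.535], [0.777, 0.455, -0.435], [0.002, 0.689, 0.725]] 601.9526206366912 [-0.12195936  0.          0.          0.          0.        ]
{'clock': 0.1, 'qpos': array([-1.23202426e+00,  2.76525354e-01,  1.50604283e+00,  1.05490514e-06,
        1.36070644e+00, -1.21017776e-01]), 'qd': array([-0.00129787, -0.00329568, -0.00310711,  0.00131133,  0.00152436,
        0.00064952]), 'effort': array([ 2.18558343e-03, -4.17698729e+01, -2.46404850e+01, -6.09523909e-05,
        5.82788882e-03, -1.85386874e-06]), 'position': array([ 0.25498366, -0.51482353,  0.2305154 ]), 'ee_rot': array([-8.36061219e-04,  9.73690026e-01,  2.27875024e-01, -9.08705287e-05]), 'contact_force': array([-0.26512906,  0.64005487,  0.02978655]), 'moment': array([-0.01340128,  0.02520598,  0.01361245]), 'gripper_force': 0.0, 'width': 0.08582366985458555} -0.0187
[[ 4.87483080e-04  9.65367750e-01  2.60892449e-01  6.55160218e-02]
 [ 9.99999698e-01 -3.12898691e-04 -7.10716728e-04  1.00601656e-03]
 [-6.04470102e-04  2.60892717e-01 -9.65367611e-01 -1.42510316e-01]
 [ 0.00000000e+00  0.00000000e+00  0.00000000e+00  1.00000000e+00]]
```

View pics/top.png

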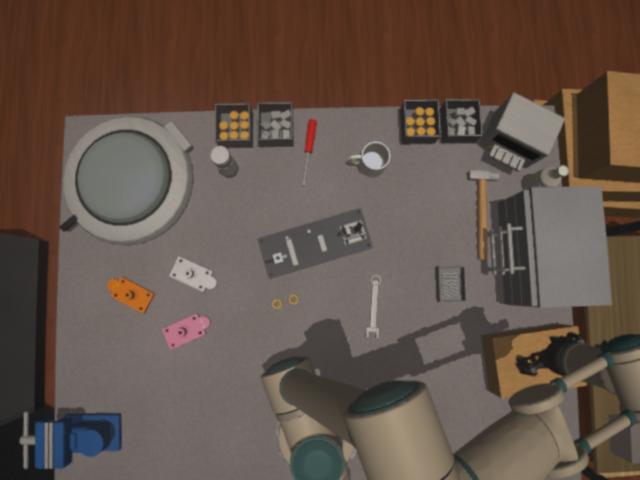

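View pics/scene.png

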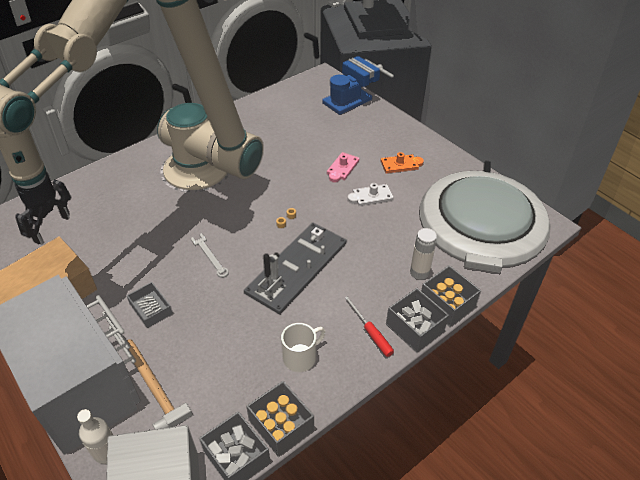

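The top view shows the white casting at (192,274) with its tongue to the lower right. The jig plate is around (315,243), with the clamp at (353,232) and the stop at (278,258). The bushes are at (277,304) and (293,299).

```bash
cat > m.py <<'E'
from h import *
import pickle
c=pickle.load(open('top.pkl','rb')); f=c['f'].astype(int)
g=f.mean(2)
# casting: bright
m=((g>150)&(abs(f[:,:,0]-f[:,:,2])<30)).astype(np.uint8); m[:, :160]=0;m[:,225:]=0;m[:250]=0;m[300:]=0
cs=max(cv2.findContours(m,0,2)[0],key=cv2.contourArea)
print(cv2.contourArea(cs),cv2.minAreaRect(cs))
w=onz(c,cs.reshape(-1,2),0.014)[:,:2].astype(np.float32)
r=cv2.minAreaRect(w*1000);print('casting mm',r)
# jig plate: dark
m=((g<85)).astype(np.uint8); x0=np.zeros_like(m); x0[195:290,245:385]=1; m*=x0
m=cv2.morphologyEx(m,cv2.MORPH_CLOSE,np.ones((9,9)))
cs=max(cv2.findContours(m,0,2)[0],key=cv2.contourArea)
w=onz(c,cs.reshape(-1,2),0.016)[:,:2].astype(np.float32)
r=cv2.minAreaRect(w*1000);print('jig',r,cv2.boxPoints(r))
print(onz(c,[[277,304],[293,299]],0.02))
print(onz(c,[[375,280],[373,335],[304,185]],0.01))
a=cv2.resize(c['f'][195:345,150:390],None,fx=3.33,fy=3.33,interpolation=2);cv2.imwrite('pics/crop.png',a[:,:,::-1])
E
python3 m.py
```

```text
791.0 ((194.06829833984375, 275.1853332519531), (45.39797592163086, 21.511653900146484), 24.775142669677734)
casting mm ((456.8555603027344, 338.46136474609375), (131.40194702148438, 60.72401809692383), 64.73365783691406)
jig ((541.9429931640625, -6.8336334228515625), (116.93498229980469, 306.4835510253906), 15.455184936523438) [[ 444.75314  125.28611]
 [ 526.4263  -170.11475]
 [ 639.1328  -138.95337]
 [ 557.4597   156.44748]]
[[0.37109108 0.10210041 0.02      ]
 [0.38411918 0.05692401 0.02      ]]
[[ 0.43239575 -0.17670443  0.01      ]
 [ 0.27819924 -0.16584167  0.01      ]
 [ 0.71223388  0.01999881  0.01      ]]
```

View pics/crop.png

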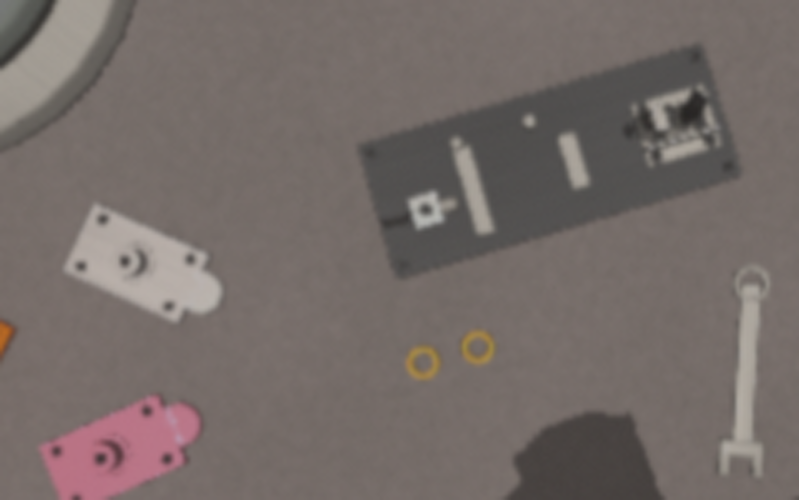

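```bash
R='{"dx":0.0237,"dy":-0.0285}'; python3 -m pendant '[{"dx":0.0237,"dy":-0.0285},{"dx":0.0237,"dy":-0.0285},{"dx":0.0237,"dy":-0.0285},{"dx":0.0237,"dy":-0.0285},{"dx":0.0237,"dy":-0.0285},{"dx":0.0237,"dy":-0.0285},{"dx":0.0237,"dy":-0.0285},{"dx":0.0237,"dy":-0.0285},{"dx":0.0237,"dy":-0.0285},{"dx":0.0237,"dy":-0.0285},{"dx":0.0237,"dy":-0.0285},{"dx":0.0237,"dy":-0.0285}]'
python3 -m pendant '[{"dx":0.0237,"dy":-0.0285},{"dx":0.0237,"dy":-0.0285},{"dx":0.0237,"dy":-0.0285},{"dx":0.0237,"dy":-0.0285},{"dx":0.0237,"dy":-0.0285},{"dx":0.0237,"dy":-0.0285},{"dx":0.0237,"dy":-0.0285},{"dx":0.0237,"dy":-0.0285},{"dx":0.0237,"dy":-0.0285},{"dx":0.0237,"dy":-0.0285},{"dx":0.0237,"dy":-0.0285},{"dx":0.0237,"dy":-0.0285}]'
python3 -m pendant '[{"rz":-6.4},{"rz":-6.4},{"rz":-6.4},{"rz":-6.4},{"rz":-6.4},{"rz":-6.4},{"dz":0},{"dz":0}]'
cat > cast.py <<'E'
from h import *
import sys
c=cam('wrist');save(c,sys.argv[1]);f=c['f'].astype(int);g=f.mean(2)
print(manip.get_state()['position'],manip.get_state()['qpos'].round(3))
m=((g>140)&(f.max(2)-f.min(2)<35)).astype(np.uint8)
m=cv2.morphologyEx(m,cv2.MORPH_OPEN,np.ones((5,5)))
for k in sorted(cv2.findContours(m,0,2)[0],key=cv2.contourArea)[-3:]:
    w=onz(c,k.reshape(-1,2),0.014)[:,:2].astype(np.float32)*1000
    r=cv2.minAreaRect(w);print(cv2.contourArea(k),cv2.boundingRect(k),r,cv2.boxPoints(r).round(1).tolist())
E
python3 cast.py w1
```

```text
[ 0.25505509 -0.51499085  0.23075729] [-1.232  0.276  1.506  0.     1.361 -0.121]
18018.0 (504, 0, 136, 206) ((459.7496032714844, -709.0084228515625), (141.6542205810547, 156.69522094726562), 0.1447393149137497) [[388.70001220703125, -630.7999877929688], [389.1000061035156, -787.5], [530.7999877929688, -787.2000122070312], [530.4000244140625, -630.5]]
40380.5 (0, 167, 340, 253) ((88.93856811523438, -434.73565673828125), (242.14312744140625, 369.30560302734375), 13.76016616821289) [[-72.5999984741211, -284.20001220703125], [15.300000190734863, -642.9000244140625], [250.5, -585.2999877929688], [162.60000610351562, -226.60000610351562]]
42526.5 (0, 0, 570, 271) ((352.7105712890625, -464.046142578125), (168.79287719726562, 545.9353637695312), 4.703618049621582) [[246.1999969482422, -198.89999389648438], [291.0, -743.0], [459.20001220703125, -729.2000122070312], [414.3999938964844, -185.10000610351562]]invalid input
invalid input
invalid input
```

View pics/w1.png

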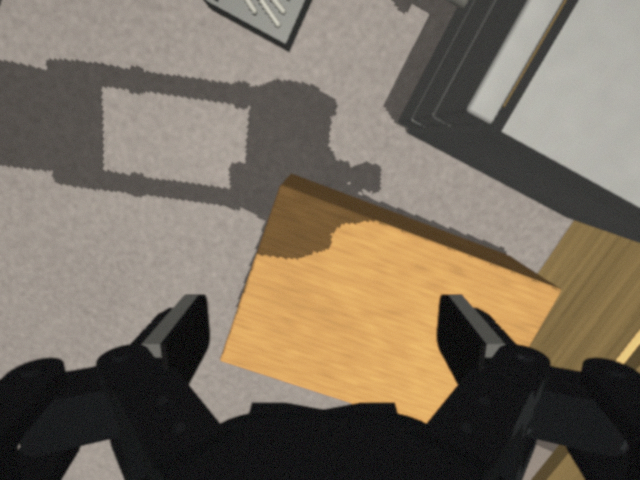

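The move was refused, so this view is still from the start pose: the wooden block, with the fingers at the bottom of the frame. I'll try rows with every key given.

```bash
python3 -m pendant '[{"dx":0.0237,"dy":-0.0285,"dz":0,"rx":0,"ry":0,"rz":0,"hand":0.085}]'; python3 -m pendant --help | head; python3 -m pendant '[{"rz":0.0}]'
```

```text
clock: 0.28
position: [0.263, -0.4848, 0.2305]
ee_rot: [0.002, 0.974, 0.226, -0.001]
contact_force: [1.2, -0.7, 0.2]
width: 0.085
gripper_force: 0.0invalid input: not JSON, or not a number
invalid input
```

```bash
python3 -m pendant '[{"dx":0.0237,"dy":-0.0285,"dz":0,"rx":0,"ry":0,"rz":0,"hand":0.085},{"dx":0.0237,"dy":-0.0285,"dz":0,"rx":0,"ry":0,"rz":0,"hand":0.085},{"dx":0.0237,"dy":-0.0285,"dz":0,"rx":0,"ry":0,"rz":0,"hand":0.085},{"dx":0.0237,"dy":-0.0285,"dz":0,"rx":0,"ry":0,"rz":0,"hand":0.085},{"dx":0.0237,"dy":-0.0285,"dz":0,"rx":0,"ry":0,"rz":0,"hand":0.085},{"dx":0.0237,"dy":-0.0285,"dz":0,"rx":0,"ry":0,"rz":0,"hand":0.085},{"dx":0.0237,"dy":-0.0285,"dz":0,"rx":0,"ry":0,"rz":0,"hand":0.085},{"dx":0.0237,"dy":-0.0285,"dz":0,"rx":0,"ry":0,"rz":0,"hand":0.085},{"dx":0.0237,"dy":-0.0285,"dz":0,"rx":0,"ry":0,"rz":0,"hand":0.085},{"dx":0.0237,"dy":-0.0285,"dz":0,"rx":0,"ry":0,"rz":0,"hand":0.085},{"dx":0.0237,"dy":-0.0285,"dz":0,"rx":0,"ry":0,"rz":0,"hand":0.085},{"dx":0.0237,"dy":-0.0285,"dz":0,"rx":0,"ry":0,"rz":0,"hand":0.085}]'
python3 -m pendant '[{"dx":0.0237,"dy":-0.0285,"dz":0,"rx":0,"ry":0,"rz":0,"hand":0.085},{"dx":0.0237,"dy":-0.0285,"dz":0,"rx":0,"ry":0,"rz":0,"hand":0.085},{"dx":0.0237,"dy":-0.0285,"dz":0,"rx":0,"ry":0,"rz":0,"hand":0.085},{"dx":0.0237,"dy":-0.0285,"dz":0,"rx":0,"ry":0,"rz":0,"hand":0.085},{"dx":0.0237,"dy":-0.0285,"dz":0,"rx":0,"ry":0,"rz":0,"hand":0.085},{"dx":0.0237,"dy":-0.0285,"dz":0,"rx":0,"ry":0,"rz":0,"hand":0.085},{"dx":0.0237,"dy":-0.0285,"dz":0,"rx":0,"ry":0,"rz":0,"hand":0.085},{"dx":0.0237,"dy":-0.0285,"dz":0,"rx":0,"ry":0,"rz":0,"hand":0.085},{"dx":0.0237,"dy":-0.0285,"dz":0,"rx":0,"ry":0,"rz":0,"hand":0.085},{"dx":0.0237,"dy":-0.0285,"dz":0,"rx":0,"ry":0,"rz":0,"hand":0.085},{"dx":0.0237,"dy":-0.0285,"dz":0,"rx":0,"ry":0,"rz":0,"hand":0.085}]'
python3 -m pendant '[{"dx":0,"dy":0,"dz":0,"rx":0,"ry":0,"rz":-6.4,"hand":0.085},{"dx":0,"dy":0,"dz":0,"rx":0,"ry":0,"rz":-6.4,"hand":0.085},{"dx":0,"dy":0,"dz":0,"rx":0,"ry":0,"rz":-6.4,"hand":0.085},{"dx":0,"dy":0,"dz":0,"rx":0,"ry":0,"rz":-6.4,"hand":0.085},{"dx":0,"dy":0,"dz":0,"rx":0,"ry":0,"rz":-6.4,"hand":0.085},{"dx":0,"dy":0,"dz":0,"rx":0,"ry":0,"rz":-6.4,"hand":0.085},{"dx":0,"dy":0,"dz":0,"rx":0,"ry":0,"rz":0,"hand":0.085},{"dx":0,"dy":0,"dz":0,"rx":0,"ry":0,"rz":0,"hand":0.085}]'
python3 cast.py w2
```

```text
clock: 1.28
position: [0.3667, -0.0448, 0.2315]
ee_rot: [0.0, 0.974, 0.228, 0.0]
contact_force: [0.2, 0.2, -0.1]
width: 0.0853
gripper_force: 0.0
clock: 2.2
position: [0.4612, 0.352, 0.231]
ee_rot: [0.0, 0.974, 0.228, -0.0]
contact_force: [0.7, -0.8, 0.3]
width: 0.0848
gripper_force: 0.0
clock: 2.87
position: [0.4613, 0.35, 0.2311]
ee_rot: [0.0, 0.845, 0.534, -0.0]
contact_force: [-0.4, 0.5, -0.2]
width: 0.0846
gripper_force: 0.0
[0.46127779 0.34998457 0.23109513] [ 0.529  0.282  1.496 -0.     1.363  0.972]
6714.0 (213, 186, 115, 105) ((397.211669921875, 349.01708984375), (101.76950073242188, 81.33238220214844), 22.940752029418945) [[334.5, 366.6000061035156], [366.20001220703125, 291.70001220703125], [459.8999938964844, 331.3999938964844], [428.20001220703125, 406.29998779296875]]
14924.5 (366, 0, 274, 85) ((663.0054931640625, 409.99468994140625), (66.44766235351562, 238.91506958007812), 64.86581420898438) [[540.7000122070312, 430.70001220703125], [757.0, 329.20001220703125], [785.2999877929688, 389.29998779296875], [569.0, 490.79998779296875]]
151393.5 (0, 0, 640, 420) ((448.95416259765625, 315.92523193359375), (418.9231872558594, 683.0416870117188), 64.43584442138672) [[50.5, 274.29998779296875], [666.7000122070312, -20.399999618530273], [847.4000244140625, 357.5], [231.3000030517578, 652.2999877929688]]
```

View pics/w2.png

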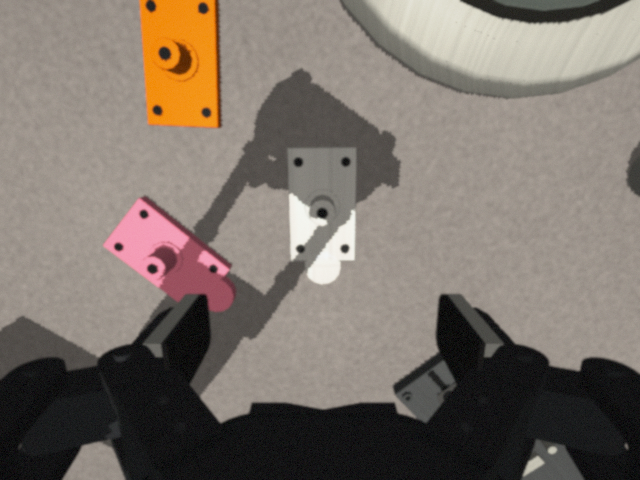

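The casting is straight in the view: its rectangle runs from (289,148) to (355,260), the boss hole is at (322,212), and the tongue points down.

```bash
python3 - <<'E'
from h import *
c=cam('wrist');f=c['f'].astype(int)
g=f.mean(2); print(g[210:216,318:327].round(0).astype(int))
p=onz(c,[[289,148],[356.5,148],[355.5,260.5],[289.5,260]],.014);print(p.round(4),p.mean(0))
for a,b in((3,0),(2,1)):
    d=p[b]-p[a];print(np.linalg.norm(d),np.degrees(np.arctan2(-d[0],d[1])))
print(onz(c,[[322,212]],.046))
E
```

```text
[[55 33 28 25 23 20 33 44 72]
 [36 22 16 18 15 13 13 28 52]
 [27 24 20 15 17  8 20 26 46]
 [27 15 17 13 22 21 24 21 44]
 [34 19 22 16 22 11 26 23 50]
 [42 23 19 19 21 12 23 26 56]]
[[0.4561 0.4101 0.014 ]
 [0.5122 0.3835 0.014 ]
 [0.4669 0.2843 0.014 ]
 [0.4078 0.3129 0.014 ]] [0.4607539  0.34771687 0.014     ]
0.1085781967260294 -26.44356573642639
0.109100395960862 -24.586732096584427
[[0.46066476 0.34878407 0.046     ]]
```

```bash
python3 -m pendant '[{"dx":-0.0017,"dy":0,"dz":0.037,"rx":0,"ry":0,"rz":0,"hand":0.085},{"dx":0,"dy":0,"dz":0.037,"rx":0,"ry":0,"rz":0,"hand":0.085},{"dx":0,"dy":0,"dz":0.037,"rx":0,"ry":0,"rz":0,"hand":0.085},{"dx":0,"dy":0,"dz":0.037,"rx":0,"ry":0,"rz":0,"hand":0.085},{"dx":0,"dy":0,"dz":0.037,"rx":0,"ry":0,"rz":0,"hand":0.06},{"dx":0,"dy":0,"dz":0.024,"rx":0,"ry":0,"rz":0,"hand":0.04},{"dx":0,"dy":0,"dz":0,"rx":0,"ry":0,"rz":0,"hand":0.0},{"dx":0,"dy":0,"dz":0,"rx":0,"ry":0,"rz":0,"hand":0},{"dx":0,"dy":0,"dz":0,"rx":0,"ry":0,"rz":0,"hand":0},{"dx":0,"dy":0,"dz":0,"rx":0,"ry":0,"rz":0,"hand":0},{"dx":0,"dy":0,"dz":0,"rx":0,"ry":0,"rz":0,"hand":0}]' 60
```

```text
clock: 3.88
position: [0.4619, 0.3493, 0.0241]
ee_rot: [0.0, 0.845, 0.535, 0.002]
contact_force: [0.4, 0.7, -0.4]
width: 0.022
gripper_force: 59.4
```

```bash
python3 - <<'E'
from h import *
import pickle
c=pickle.load(open('top.pkl','rb'))
u=lambda x,y:(150+(x+.5)/3.333-.5,195+(y+.5)/3.333-.5)
a,b=onz(c,[u(529,121),u(457,143)],.042)[:,:2]*1000
d=b-a;th=np.arctan2(-d[0],d[1]);print(a,b,np.linalg.norm(d),np.degrees(th))
for th in(th,np.radians(15.46)):
    Rm=np.array([[np.cos(th),-np.sin(th)],[np.sin(th),np.cos(th)]]);print('origin',(a+b)/2-Rm@[37,0])
th=np.radians(15.46);Rm=np.array([[np.cos(th),-np.sin(th)],[np.sin(th),np.cos(th)]]);O=np.array([528.4,30.9])
for p,z in((u(455,204),.029),(u(427,210),.04),(u(463,150),.022),(u(487,233),.022),(u(567,134),.022),(u(581,187),.022)):
    print(Rm.T@(onz(c,[p],z)[0,:2]*1000-O))
E
python3 -m pendant '[{"dx":0,"dy":0,"dz":-0.015,"rx":0,"ry":0,"rz":0,"hand":0},{"dx":0,"dy":0,"dz":-0.03,"rx":0,"ry":0,"rz":0,"hand":0},{"dx":0,"dy":0,"dz":-0.03,"rx":0,"ry":0,"rz":0,"hand":0},{"dx":0,"dy":0,"dz":-0.03,"rx":0,"ry":0,"rz":0,"hand":0},{"dx":0,"dy":0,"dz":0,"rx":0,"ry":0,"rz":-6.8,"hand":0},{"dx":0,"dy":0,"dz":0,"rx":0,"ry":0,"rz":-6.8,"hand":0},{"dx":0,"dy":0,"dz":0,"rx":0,"ry":0,"rz":-6.8,"hand":0},{"dx":0,"dy":0,"dz":0,"rx":0,"ry":0,"rz":-6.8,"hand":0},{"dx":0,"dy":0,"dz":0,"rx":0,"ry":0,"rz":-6.8,"hand":0},{"dx":0,"dy":0,"dz":0,"rx":0,"ry":0,"rz":-6.8,"hand":0},{"dx":0,"dy":0,"dz":0,"rx":0,"ry":0,"rz":0,"hand":0},{"dx":0,"dy":0,"dz":0,"rx":0,"ry":0,"rz":0,"hand":0}]'
```

```text
[573.03706064   9.59764643] [555.72329071  70.47741867] 63.29386460918784 15.875371229613968
origin [528.79139331  29.91633848]
origin [528.7189546   30.17460646]
[-10.7944152   47.41368807]
[-9.85526284 70.88046302]
[32.16322028 28.18752006]
[-41.6287125   28.61048809]
[ 19.8175404  -60.75996143]
[-27.07627659 -59.06680014]
clock: 4.88
position: [0.4602, 0.3483, 0.1274]
ee_rot: [-0.0, 0.606, 0.795, -0.0]
contact_force: [-0.7, 0.2, -6.8]
width: 0.022
gripper_force: 60.0
```

```bash
python3 -m pendant '[{"dx":-0.0291,"dy":-0.00256,"dz":0,"rx":0,"ry":0,"rz":0,"hand":0},{"dx":-0.0291,"dy":-0.00256,"dz":0,"rx":0,"ry":0,"rz":0,"hand":0},{"dx":-0.0291,"dy":-0.00256,"dz":0,"rx":0,"ry":0,"rz":0,"hand":0},{"dx":-0.0291,"dy":-0.00256,"dz":0,"rx":0,"ry":0,"rz":0,"hand":0},{"dx":-0.0291,"dy":-0.00256,"dz":0,"rx":0,"ry":0,"rz":0,"hand":0},{"dx":-0.0291,"dy":-0.00256,"dz":0,"rx":0,"ry":0,"rz":0,"hand":0},{"dx":-0.0291,"dy":-0.00256,"dz":0,"rx":0,"ry":0,"rz":0,"hand":0},{"dx":-0.0291,"dy":-0.00256,"dz":0,"rx":0,"ry":0,"rz":0,"hand":0},{"dx":-0.0291,"dy":-0.00256,"dz":0,"rx":0,"ry":0,"rz":0,"hand":0},{"dx":-0.0291,"dy":-0.00256,"dz":0,"rx":0,"ry":0,"rz":0,"hand":0},{"dx":-0.0291,"dy":-0.00256,"dz":0,"rx":0,"ry":0,"rz":0,"hand":0},{"dx":-0.0291,"dy":-0.00256,"dz":0,"rx":0,"ry":0,"rz":0,"hand":0}]'
python3 -m pendant '[{"dx":0,"dy":0,"dz":0.02,"rx":0,"ry":0,"rz":0,"hand":0},{"dx":0,"dy":0,"dz":0.02,"rx":0,"ry":0,"rz":0,"hand":0},{"dx":0,"dy":0,"dz":0,"rx":0,"ry":0,"rz":0,"hand":0},{"dx":0,"dy":0,"dz":0,"rx":0,"ry":0,"rz":0,"hand":0}]'
python3 -c "
from h import *
save(cam('wrist'),'w3')"
```

```text
clock: 5.88
position: [0.5245, 0.0025, 0.1275]
ee_rot: [0.0, 0.606, 0.795, 0.0]
contact_force: [0.9, 0.2, -6.4]
width: 0.0221
gripper_force: 60.0
clock: 6.22
position: [0.5232, 0.0039, 0.0866]
ee_rot: [-0.002, 0.606, 0.796, -0.001]
contact_force: [-0.2, 0.9, -6.0]
width: 0.022
gripper_force: 60.1
```

View pics/w3.png

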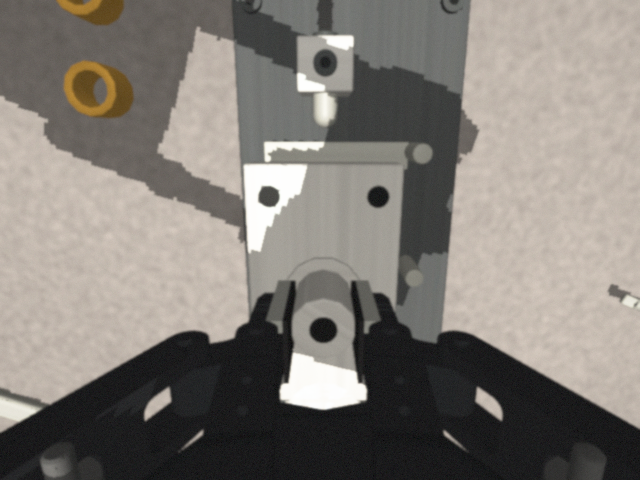

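The casting hangs straight over the rails, with its top edge at row 164 and right edge at column 402. The dowels show at (422,154) and (413,275), and the stud nose at (325,124).

```bash
python3 - <<'E'
from h import *
c=cam('wrist')
th=np.radians(15.5);Rm=np.array([[np.cos(th),-np.sin(th)],[np.sin(th),np.cos(th)]]);O=np.array([528.6,29.8])
J=lambda p,z:(Rm.T@(onz(c,[p],z)[0,:2]*1000-O)).round(1)
print('dowB',J((422,153.5),.042),'dowA',J((414,275),.042),'nose',J((325,125),.029),'stopblock',J((297,36),.04),J((354,92),.04))
print('cast corners',J((243,164),.0765),J((404,163),.0765),J((402,250),.0765),'boss',J((322,329),.1085))
s=manip.get_state();print('tcp',Rm.T@(s['position'][:2]*1000-O))
E
```

```text
dowB [37.  31.8] dowA [ 37.  -30.8] nose [-9.9 45.2] stopblock [-22.7  83.8] [ 3.7 59.9]
cast corners [-42.7  29.4] [21.3 29.8] [22.5 -6.4] boss [-11.2 -25.8]
tcp [ -9.97823961 -23.96618588]
```

```bash
python3 -m pendant '[{"dx":0,"dy":0,"dz":0.018,"rx":0,"ry":0,"rz":0,"hand":0},{"dx":0,"dy":0,"dz":0.016,"rx":0,"ry":0,"rz":0,"hand":0},{"dx":0,"dy":0,"dz":0,"rx":0,"ry":0,"rz":0,"hand":0},{"dx":0,"dy":0,"dz":0.002,"rx":0,"ry":0,"rz":0,"hand":0},{"dx":0,"dy":0,"dz":0.002,"rx":0,"ry":0,"rz":0,"hand":0},{"dx":0,"dy":0,"dz":0,"rx":0,"ry":0,"rz":0,"hand":0},{"dx":0,"dy":0,"dz":0,"rx":0,"ry":0,"rz":0,"hand":0}]'
```

```text
clock: 6.9
position: [0.5254, 0.0039, 0.0502]
ee_rot: [0.001, 0.605, 0.796, 0.0]
contact_force: [0.2, 0.4, -6.6]
width: 0.022
gripper_force: 60.3
```

```bash
python3 -m pendant '[{"dx":0,"dy":0,"dz":0.001,"rx":0,"ry":0,"rz":0,"hand":0},{"dx":0,"dy":0,"dz":0.001,"rx":0,"ry":0,"rz":0,"hand":0},{"dx":0,"dy":0,"dz":0,"rx":0,"ry":0,"rz":0,"hand":0}]';python3 -m pendant '[{"dx":0,"dy":0,"dz":0.001,"rx":0,"ry":0,"rz":0,"hand":0},{"dx":0,"dy":0,"dz":0,"rx":0,"ry":0,"rz":0,"hand":0}]';python3 -m pendant '[{"dx":0,"dy":0,"dz":0.001,"rx":0,"ry":0,"rz":0,"hand":0},{"dx":0,"dy":0,"dz":0,"rx":0,"ry":0,"rz":0,"hand":0}]'
```

```text
clock: 7.15
position: [0.5246, 0.0038, 0.0474]
ee_rot: [0.0, 0.605, 0.796, -0.0]
contact_force: [0.5, -0.4, -7.0]
width: 0.022
gripper_force: 60.3
clock: 7.32
position: [0.5246, 0.0038, 0.0462]
ee_rot: [-0.0, 0.605, 0.796, -0.0]
contact_force: [0.2, -0.3, -7.0]
width: 0.0219
gripper_force: 60.3
clock: 7.48
position: [0.5247, 0.0038, 0.0461]
ee_rot: [0.0, 0.605, 0.796, 0.0]
contact_force: [-1.9, 0.5, 2.1]
width: 0.022
gripper_force: 61.6
```

```bash
python3 -m pendant '[{"dx":0,"dy":0,"dz":0.0003,"rx":0,"ry":0,"rz":0,"hand":0},{"dx":0,"dy":0.0015,"dz":0,"rx":0,"ry":0,"rz":0,"hand":0},{"dx":0,"dy":0.0015,"dz":0,"rx":0,"ry":0,"rz":0,"hand":0},{"dx":0,"dy":0.0015,"dz":0,"rx":0,"ry":0,"rz":0,"hand":0},{"dx":0,"dy":0.0015,"dz":0,"rx":0,"ry":0,"rz":0,"hand":0},{"dx":0,"dy":0.001,"dz":0,"rx":0,"ry":0,"rz":0,"hand":0},{"dx":0,"dy":0,"dz":0,"rx":0,"ry":0,"rz":0,"hand":0}]' 20
cat > f.py <<'E'
from h import *
s=manip.get_state();th=np.radians(15.5);Rm=np.array([[np.cos(th),-np.sin(th)],[np.sin(th),np.cos(th)]])
print('F jig',(Rm.T@s['contact_force'][:2]).round(2),s['contact_force'][2].round(2),'Mz',s['moment'].round(3),'tcp',(Rm.T@(s['position'][:2]*1000-[528.6,29.8])).round(2),(s['position'][2]*1000).round(2))
E
python3 f.py
```

```text
clock: 8.07
position: [0.5319, 0.0055, 0.046]
ee_rot: [0.001, 0.605, 0.796, 0.0]
contact_force: [-1.8, -0.2, 4.5]
width: 0.0221
gripper_force: 61.8
F jig [-1.77  0.29] 4.49 Mz [-0.098  0.539  0.039] tcp [ -3.35 -24.33] 46.04
```

```bash
python3 -m pendant '[{"dx":0,"dy":0,"dz":0,"rx":0,"ry":0,"rz":0,"hand":0.028},{"dx":0,"dy":0,"dz":0,"rx":0,"ry":0,"rz":0,"hand":0.028},{"dx":0,"dy":0,"dz":0,"rx":0,"ry":0,"rz":0,"hand":0},{"dx":0,"dy":0,"dz":0,"rx":0,"ry":0,"rz":0,"hand":0},{"dx":0,"dy":0,"dz":0,"rx":0,"ry":0,"rz":0,"hand":0}]' 20; python3 f.py
```

```text
clock: 8.48
position: [0.5323, 0.0056, 0.0455]
ee_rot: [0.001, 0.605, 0.796, 0.0]
contact_force: [0.1, -0.2, 4.2]
width: 0.0233
gripper_force: 19.7
F jig [ 0.07 -0.24] 4.18 Mz [-0.04   0.045  0.006] tcp [ -2.94 -24.31] 45.46
```

```bash
python3 -m pendant '[{"dx":0,"dy":0.001,"dz":0.0002,"rx":0,"ry":0,"rz":0,"hand":0},{"dx":0,"dy":0.001,"dz":0,"rx":0,"ry":0,"rz":0,"hand":0},{"dx":0,"dy":0,"dz":0,"rx":0,"ry":0,"rz":0,"hand":0}]'>/dev/null; python3 f.py; for i in 1 2; do python3 -m pendant '[{"dx":0,"dy":0.0004,"dz":0,"rx":0,"ry":0,"rz":0,"hand":0},{"dx":0,"dy":0,"dz":0,"rx":0,"ry":0,"rz":0,"hand":0}]' >/dev/null; python3 f.py; done
```

```text
F jig [-3.26 -1.38] 8.25 Mz [-0.255  0.444 -0.013] tcp [ -2.45 -24.24] 45.41
F jig [-4.07 -0.62] 8.94 Mz [-0.236  0.546 -0.004] tcp [ -2.3 -24.2] 45.44
F jig [-4.68  0.18] 8.87 Mz [-0.287  0.495 -0.048] tcp [ -1.97 -24.13] 45.42
```

```bash
python3 -m pendant '[{"dx":0,"dy":0.0004,"dz":-0.0003,"rx":0,"ry":0,"rz":0,"hand":0},{"dx":0,"dy":0,"dz":0,"rx":0,"ry":0,"rz":0,"hand":0}]' >/dev/null; python3 f.py; for i in 1 2 3; do python3 -m pendant '[{"dx":0,"dy":0.0004,"dz":0,"rx":0,"ry":0,"rz":0,"hand":0},{"dx":0,"dy":0,"dz":0,"rx":0,"ry":0,"rz":0,"hand":0}]' >/dev/null; python3 f.py; done
```

```text
F jig [-2.8  -0.35] 6.23 Mz [-0.228  0.415 -0.033] tcp [ -1.49 -24.03] 45.44
F jig [-3.91 -0.7 ] 7.85 Mz [-0.206  0.525  0.065] tcp [ -1.25 -24.01] 45.44
F jig [-3.57 -0.72] 6.88 Mz [-0.311  0.662 -0.034] tcp [ -1.27 -24.02] 45.43
F jig [-5.44 -0.98] 8.78 Mz [-0.334  0.73  -0.061] tcp [ -1.24 -23.98] 45.43
```

```bash
python3 -m pendant '[{"dx":0.001,"dy":0,"dz":0,"rx":0,"ry":0,"rz":0,"hand":0},{"dx":0.001,"dy":0,"dz":0,"rx":0,"ry":0,"rz":0,"hand":0},{"dx":0.001,"dy":0,"dz":0,"rx":0,"ry":0,"rz":0,"hand":0},{"dx":0.001,"dy":0,"dz":0,"rx":0,"ry":0,"rz":0,"hand":0}]' >/dev/null; python3 f.py;python3 -m pendant '[{"dx":0.0012,"dy":0,"dz":0,"rx":0,"ry":0,"rz":0,"hand":0},{"dx":0.0012,"dy":0,"dz":0,"rx":0,"ry":0,"rz":0,"hand":0},{"dx":0.0012,"dy":0,"dz":0,"rx":0,"ry":0,"rz":0,"hand":0},{"dx":0.0012,"dy":0,"dz":0,"rx":0,"ry":0,"rz":0,"hand":0},{"dx":0.0012,"dy":0,"dz":0,"rx":0,"ry":0,"rz":0,"hand":0}]' >/dev/null; python3 f.py
```

```text
F jig [-6.18 -6.39] 7.27 Mz [-1.191  0.624 -0.009] tcp [ -1.2  -21.66] 45.44
F jig [-6.12 -6.1 ] 7.4 Mz [-1.069  0.616  0.016] tcp [ -1.23 -15.47] 45.45
```

```bash
python3 -m pendant '[{"dx":0.001,"dy":0,"dz":0,"rx":0,"ry":0,"rz":0,"hand":0},{"dx":0.001,"dy":0,"dz":0,"rx":0,"ry":0,"rz":0,"hand":0},{"dx":0.001,"dy":0,"dz":0,"rx":0,"ry":0,"rz":0,"hand":0}]' >/dev/null; python3 f.py;for i in 1 2 3 4 5 6; do python3 -m pendant '[{"dx":0.0005,"dy":0,"dz":0,"rx":0,"ry":0,"rz":0,"hand":0},{"dx":0,"dy":0,"dz":0,"rx":0,"ry":0,"rz":0,"hand":0}]' >/dev/null; python3 f.py; done
```

```text
F jig [-5.55 -5.11] 6.94 Mz [-1.102  0.6    0.027] tcp [ -1.25 -12.44] 45.44
F jig [-5.92 -4.22] 6.94 Mz [-1.018  0.612  0.066] tcp [ -1.24 -11.79] 45.44
F jig [-5.93 -4.84] 8.18 Mz [-1.009  0.638  0.012] tcp [ -1.24 -11.38] 45.43
F jig [-6.29 -4.5 ] 6.76 Mz [-1.011  0.627 -0.019] tcp [ -1.25 -10.9 ] 45.43
F jig [-5.86 -4.67] 7.32 Mz [-0.984  0.597  0.007] tcp [ -1.23 -10.41] 45.43
F jig [-6.29 -5.07] 6.69 Mz [-1.014  0.624  0.007] tcp [-1.24 -9.89] 45.43
F jig [-5.86 -5.65] 7.48 Mz [-1.019  0.679  0.004] tcp [-1.23 -9.4 ] 45.43
```

```bash
for i in 1 2 3 4 5; do python3 -m pendant '[{"dx":0.0005,"dy":0,"dz":0,"rx":0,"ry":0,"rz":0,"hand":0},{"dx":0,"dy":0,"dz":0,"rx":0,"ry":0,"rz":0,"hand":0}]' >/dev/null; python3 f.py; done
```

```text
F jig [-5.06 -5.44] 7.76 Mz [-1.025  0.639  0.042] tcp [-1.23 -8.88] 45.43
F jig [-6.14 -6.1 ] 7.17 Mz [-1.171  0.609  0.028] tcp [-1.23 -8.6 ] 45.44
F jig [-5.63 -7.36] 6.76 Mz [-1.292  0.546  0.011] tcp [-1.22 -8.51] 45.43
F jig [-5.89 -8.69] 5.37 Mz [-1.488  0.572  0.024] tcp [-1.21 -8.45] 45.44
F jig [-6.68 -9.57] 6.52 Mz [-1.728  0.565 -0.007] tcp [-1.17 -8.39] 45.44
```

```bash
for i in 1 2; do python3 -m pendant '[{"dx":0.0002,"dy":0.0008,"dz":0,"rx":0,"ry":0,"rz":0,"hand":0},{"dx":0,"dy":0,"dz":0,"rx":0,"ry":0,"rz":0,"hand":0},{"dx":0,"dy":0,"dz":0,"rx":0,"ry":0,"rz":0,"hand":0}]' ; python3 f.py; done
```

```text
clock: 12.82
position: [0.5297, 0.0214, 0.0455]
ee_rot: [0.001, 0.604, 0.797, -0.004]
contact_force: [-5.4, -11.9, 8.0]
width: 0.0233
gripper_force: 20.4
F jig [ -8.35 -10.04] 7.97 Mz [-1.866  0.73   0.021] tcp [-1.15 -8.36] 45.45
clock: 13.07
position: [0.5297, 0.0214, 0.0454]
ee_rot: [0.0, 0.604, 0.797, -0.004]
contact_force: [-5.7, -13.7, 10.0]
width: 0.0235
gripper_force: 20.6
F jig [ -9.13 -11.68] 9.99 Mz [-2.12   0.956  0.076] tcp [-1.15 -8.36] 45.44
```

```bash
python3 -m pendant '[{"dx":0,"dy":0.0003,"dz":0,"rx":0,"ry":0,"rz":0.5,"hand":0},{"dx":0,"dy":0,"dz":0,"rx":0,"ry":0,"rz":0.5,"hand":0},{"dx":0,"dy":0,"dz":0,"rx":0,"ry":0,"rz":0,"hand":0},{"dx":0,"dy":0,"dz":0,"rx":0,"ry":0,"rz":0,"hand":0}]' |grep rot; python3 f.py; python3 -m pendant '[{"dx":0,"dy":0,"dz":0,"rx":0,"ry":0,"rz":-1,"hand":0},{"dx":0,"dy":0,"dz":0,"rx":0,"ry":0,"rz":-1,"hand":0},{"dx":0,"dy":0,"dz":0,"rx":0,"ry":0,"rz":0,"hand":0},{"dx":0,"dy":0,"dz":0,"rx":0,"ry":0,"rz":0,"hand":0}]' |grep rot; python3 f.py;  python3 -m pendant '[{"dx":0,"dy":0,"dz":0,"rx":0,"ry":0,"rz":0.8,"hand":0},{"dx":0,"dy":0,"dz":0,"rx":0,"ry":0,"rz":0,"hand":0},{"dx":0,"dy":0,"dz":0,"rx":0,"ry":0,"rz":0,"hand":0},{"dx":0,"dy":0,"dz":0,"rx":0,"ry":0,"rz":0,"hand":0}]' |grep rot; python3 f.py
```

```text
ee_rot: [0.0, 0.61, 0.792, -0.005]
F jig [-10.02 -11.4 ] 9.11 Mz [-2.104  0.977  0.344] tcp [-1.12 -8.32] 45.44
ee_rot: [-0.0, 0.597, 0.802, -0.005]
F jig [-10.15 -10.18] 8.77 Mz [-2.045  1.071 -0.007] tcp [-1.17 -8.09] 45.36
ee_rot: [0.0, 0.602, 0.799, -0.005]
F jig [ -9.99 -10.35] 9.11 Mz [-1.986  1.09   0.267] tcp [-1.19 -8.1 ] 45.36
```

```bash
python3 -m pendant '[{"dx":0,"dy":0.0005,"dz":0,"rx":0,"ry":0,"rz":-0.5,"hand":0},{"dx":0,"dy":0.0005,"dz":0,"rx":0,"ry":0,"rz":0,"hand":0},{"dx":0,"dy":0,"dz":0,"rx":0,"ry":0,"rz":0,"hand":0},{"dx":0,"dy":0,"dz":0,"rx":0,"ry":0,"rz":0,"hand":0}]' |grep rot; python3 f.py;python3 -m pendant '[{"dx":0,"dy":0,"dz":0,"rx":0,"ry":0,"rz":-0.25,"hand":0},{"dx":0,"dy":0,"dz":0,"rx":0,"ry":0,"rz":0,"hand":0},{"dx":0,"dy":0,"dz":0,"rx":0,"ry":0,"rz":0,"hand":0},{"dx":0,"dy":0,"dz":0,"rx":0,"ry":0,"rz":0,"hand":0}]' |grep rot; python3 f.py
```

```text
ee_rot: [-0.001, 0.598, 0.801, -0.005]
F jig [-13.03 -11.14] 10.9 Mz [-2.18   1.298  0.098] tcp [-1.17 -8.09] 45.36
ee_rot: [-0.001, 0.597, 0.802, -0.005]
F jig [-12.73 -11.48] 11.18 Mz [-2.181e+00  1.246e+00  1.000e-03] tcp [-1.12 -8.08] 45.39
```

```bash
python3 - <<'E'
from h import *
c=cam('wrist');save(c,'w4full');cv2.imwrite('pics/w4.png',cv2.resize(c['f'][20:330,210:500],None,fx=1.9,fy=1.9)[:,:,::-1])
E
```

```text
(no output)
```

View pics/w4.png

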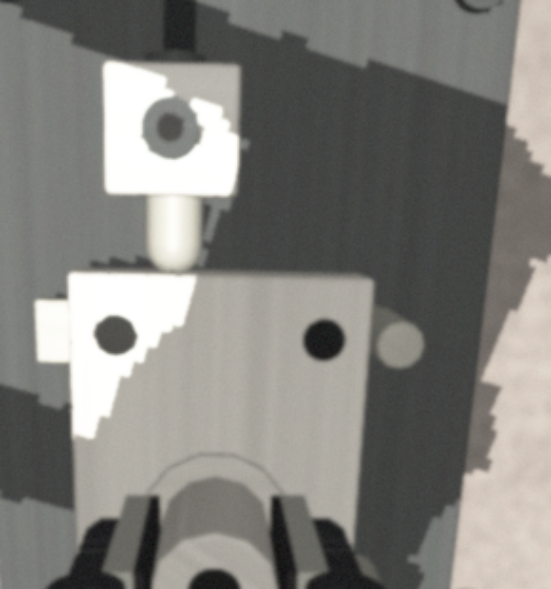

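The nose touches the end face at (175,270), and dowel B at (400,343) sits against the right edge. I'll measure the yaw and gaps from corner points.

```bash
python3 - <<'E'
from h import *
c=cam('wrist')
th=np.radians(15.5);Rm=np.array([[np.cos(th),-np.sin(th)],[np.sin(th),np.cos(th)]]);O=np.array([528.6,29.8])
u=lambda x,y:(210+(x+.5)/1.9-.5,20+(y+.5)/1.9-.5)
J=lambda p,z:(Rm.T@(onz(c,[u(*p)],z)[0,:2]*1000-O)).round(1)
for p in((69,272),(374,280),(356,540),(77,530)): print(J(p,.036))
print('dowB',J((400,343),.042),'dowB edge',J((376,343),.042),'nose',J((175,270),.029))
print('block',J((104,62),.04),J((240,64),.04),J((103,193),.04),J((238,195),.04))
E
```

```text
[-32.7  44.9]
[30.3 44.7]
[ 30.9 -13.8]
[-32.7 -13. ]
dowB [35.3 32.7] dowB edge [30.5 32.6] nose [-11.2  45.3]
block [-24.1  84.2] [ 1.3 84.3] [-24.7  60.6] [ 1.7 60.8]
```

```bash
python3 -m pendant '[{"dx":-0.0008,"dy":-0.001,"dz":0,"rx":0,"ry":0,"rz":0,"hand":0},{"dx":-0.0008,"dy":-0.001,"dz":0,"rx":0,"ry":0,"rz":0,"hand":0},{"dx":0,"dy":0,"dz":0,"rx":0,"ry":0,"rz":0,"hand":0}]'>/dev/null;python3 f.py;python3 -m pendant '[{"dx":-0.0005,"dy":-0.0005,"dz":-0.0003,"rx":0,"ry":0,"rz":0,"hand":0},{"dx":0,"dy":0,"dz":0,"rx":0,"ry":0,"rz":0,"hand":0}]'>/dev/null;python3 f.py
```

```text
F jig [-7.98 -5.43] 8.32 Mz [-1.1    0.933  0.012] tcp [-1.25 -8.12] 45.36
F jig [-5.42 -3.47] 5.49 Mz [-0.862  0.722  0.073] tcp [-1.29 -8.17] 45.39
```

Light preload remains, so I'll open and lift.

```bash
python3 -m pendant '[{"dx":0,"dy":-0.0005,"dz":0,"rx":0,"ry":0,"rz":0,"hand":0.05},{"dx":0,"dy":0,"dz":0,"rx":0,"ry":0,"rz":0,"hand":0.05},{"dx":0,"dy":0,"dz":0,"rx":0,"ry":0,"rz":0,"hand":0.05},{"dx":0,"dy":0,"dz":0,"rx":0,"ry":0,"rz":0,"hand":0.05}]';python3 f.py;python3 -m pendant '[{"dx":0,"dy":0,"dz":-0.02,"rx":0,"ry":0,"rz":0,"hand":0.05},{"dx":0,"dy":0,"dz":-0.035,"rx":0,"ry":0,"rz":0,"hand":0.05},{"dx":0,"dy":0,"dz":-0.035,"rx":0,"ry":0,"rz":0,"hand":0.05},{"dx":0,"dy":0,"dz":-0.035,"rx":0,"ry":0,"rz":0,"hand":0.05},{"dx":0,"dy":0,"dz":-0.03,"rx":0,"ry":0,"rz":0,"hand":0.0},{"dx":0,"dy":0,"dz":0,"rx":0,"ry":0,"rz":0,"hand":0.0},{"dx":0,"dy":0,"dz":0,"rx":0,"ry":0,"rz":0,"hand":0.0}]';python3 - <<'E'
from h import *
c=cam('wrist');save(c,'w5')
E
python3 f.py
```

```text
clock: 15.58
position: [0.5313, 0.0233, 0.0452]
ee_rot: [0.0, 0.598, 0.801, 0.0]
contact_force: [0.7, 0.6, 0.0]
width: 0.0499
gripper_force: 0.0
F jig [0.83 0.34] 0.01 Mz [ 0.008 -0.019  0.014] tcp [ 0.81 -7.01] 45.21
clock: 16.17
position: [0.5324, 0.0232, 0.2024]
ee_rot: [0.002, 0.598, 0.801, 0.001]
contact_force: [-0.3, -0.4, 0.1]
width: 0.0142
gripper_force: 0.0
F jig [-0.34 -1.51] -0.57 Mz [-0.03  -0.009 -0.053] tcp [ 0.63 -6.99] 200.57
```

View pics/w5.png

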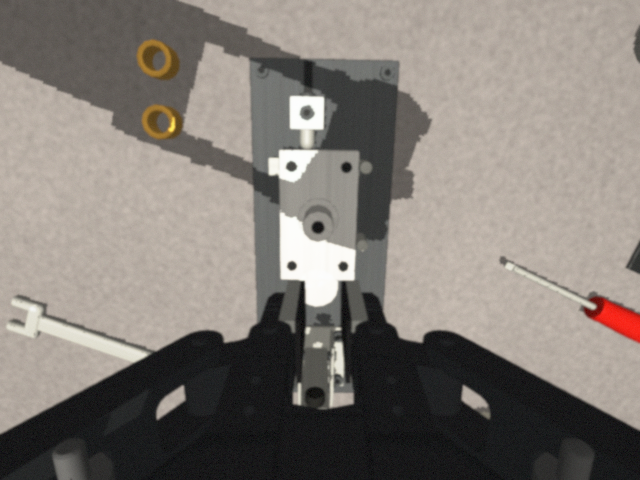

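The casting is still seated: nose at (307,145) on the end face, dowels at (366,168) and (362,245). Handle end is at (315,397). Next I'll go to the +y side of the handle.

```bash
python3 -m pendant '[{"dx":0,"dy":-0.0006,"dz":0,"rx":0,"ry":0,"rz":1,"hand":0},{"dx":-0.03,"dy":0,"dz":0,"rx":0,"ry":0,"rz":0,"hand":0},{"dx":-0.03,"dy":0,"dz":0,"rx":0,"ry":0,"rz":0,"hand":0},{"dx":-0.03,"dy":0,"dz":0,"rx":0,"ry":0,"rz":0,"hand":0},{"dx":-0.03,"dy":0,"dz":0,"rx":0,"ry":0,"rz":0,"hand":0},{"dx":0,"dy":0,"dz":0,"rx":0,"ry":0,"rz":0,"hand":0},{"dx":0,"dy":0,"dz":0,"rx":0,"ry":0,"rz":0,"hand":0}]';python3 f.py; python3 -m pendant '[{"dx":0,"dy":0,"dz":0.03,"rx":0,"ry":0,"rz":0,"hand":0},{"dx":0,"dy":0,"dz":0.03,"rx":0,"ry":0,"rz":0,"hand":0},{"dx":0,"dy":0,"dz":0,"rx":0,"ry":0,"rz":0,"hand":0},{"dx":0,"dy":0,"dz":0,"rx":0,"ry":0,"rz":0,"hand":0}]';python3 f.py
python3 - <<'E'
from h import *
c=cam('scene');cv2.imwrite('pics/s2.png',cv2.resize(c['f'][170:330,210:390],None,fx=3,fy=3,interpolation=2)[:,:,::-1])
E
```

```text
clock: 16.8
position: [0.5619, -0.0938, 0.1982]
ee_rot: [-0.002, 0.607, 0.795, -0.001]
contact_force: [-1.1, 0.4, -0.2]
width: 0.0
gripper_force: 0.0
F jig [-0.92  0.71] -0.24 Mz [ 0.024 -0.007  0.006] tcp [  -0.97 -127.96] 198.21
clock: 17.13
position: [0.5604, -0.0912, 0.1385]
ee_rot: [-0.003, 0.605, 0.796, -0.001]
contact_force: [0.3, 0.1, -0.1]
width: 0.0001
gripper_force: 0.0
F jig [ 0.28 -0.  ] -0.08 Mz [-0.046 -0.015 -0.008] tcp [  -1.64 -125.07] 138.47
```

View pics/s2.png

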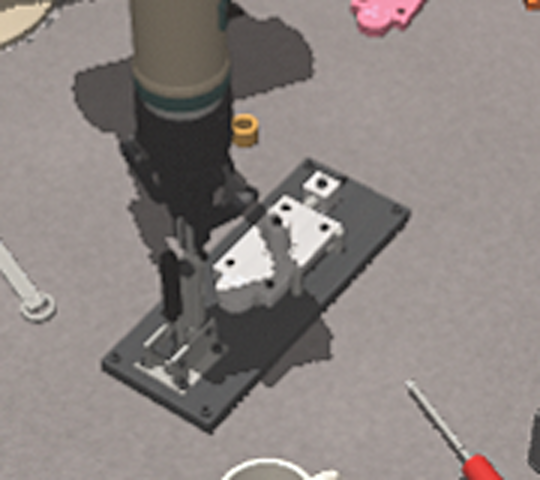

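The fingertips stand just on the stop side of the upright handle (about (172,285) in the crop), and the casting is still in place. Now I push.

```bash
python3 -m pendant '[{"dx":-0.007,"dy":0.0016,"dz":0,"rx":0,"ry":0,"rz":0,"hand":0},{"dx":-0.007,"dy":0,"dz":0,"rx":0,"ry":0,"rz":0,"hand":0},{"dx":-0.005,"dy":0,"dz":-0.001,"rx":0,"ry":0,"rz":0,"hand":0},{"dx":-0.005,"dy":0,"dz":-0.001,"rx":0,"ry":0,"rz":0,"hand":0},{"dx":-0.005,"dy":0,"dz":-0.001,"rx":0,"ry":0,"rz":0,"hand":0},{"dx":-0.006,"dy":0,"dz":0,"rx":0,"ry":0,"rz":0,"hand":0}]' >/dev/null; python3 f.py;  python3 -m pendant '[{"dx":-0.005,"dy":0,"dz":0,"rx":0,"ry":0,"rz":0,"hand":0},{"dx":-0.005,"dy":0,"dz":0.001,"rx":0,"ry":0,"rz":0,"hand":0},{"dx":-0.005,"dy":0,"dz":0.001,"rx":0,"ry":0,"rz":0,"hand":0},{"dx":-0.005,"dy":0,"dz":0.001,"rx":0,"ry":0,"rz":0,"hand":0},{"dx":-0.005,"dy":0,"dz":0.001,"rx":0,"ry":0,"rz":0,"hand":0},{"dx":-0.005,"dy":0,"dz":0.001,"rx":0,"ry":0,"rz":0,"hand":0}]' >/dev/null; python3 f.py
```

```text
F jig [0.71 1.04] 2.05 Mz [ 0.208 -0.13   0.034] tcp [   2.17 -163.24] 144.44
F jig [0.22 1.42] -0.51 Mz [ 0.201  0.1   -0.029] tcp [   1.18 -192.51] 137.91
```

```bash
python3 -m pendant '[{"dx":-0.0048,"dy":0,"dz":0.0035,"rx":0,"ry":0,"rz":0,"hand":0},{"dx":-0.0048,"dy":0,"dz":0.0035,"rx":0,"ry":0,"rz":0,"hand":0},{"dx":-0.0048,"dy":0,"dz":0.0035,"rx":0,"ry":0,"rz":0,"hand":0},{"dx":-0.0048,"dy":0,"dz":0.0035,"rx":0,"ry":0,"rz":0,"hand":0},{"dx":-0.004,"dy":0,"dz":0.0053,"rx":0,"ry":0,"rz":0,"hand":0},{"dx":-0.004,"dy":0,"dz":0.0053,"rx":0,"ry":0,"rz":0,"hand":0},{"dx":-0.004,"dy":0,"dz":0.0053,"rx":0,"ry":0,"rz":0,"hand":0}]' >/dev/null; python3 f.py;  python3 -m pendant '[{"dx":-0.0023,"dy":0,"dz":0.0053,"rx":0,"ry":0,"rz":0,"hand":0},{"dx":-0.0023,"dy":0,"dz":0.0053,"rx":0,"ry":0,"rz":0,"hand":0},{"dx":-0.0023,"dy":0,"dz":0.0053,"rx":0,"ry":0,"rz":0,"hand":0},{"dx":0,"dy":0,"dz":0,"rx":0,"ry":0,"rz":0,"hand":0}]' >/dev/null; python3 f.py
```

```text
F jig [0.52 1.46] 1.28 Mz [ 0.122  0.018 -0.026] tcp [   1.54 -223.76] 107.89
F jig [0.01 0.61] 0.35 Mz [ 0.001 -0.014 -0.038] tcp [   0.82 -230.14] 91.04
```

```bash
python3 -m pendant '[{"dx":-0.001,"dy":0,"dz":0.006,"rx":0,"ry":0,"rz":0,"hand":0},{"dx":-0.001,"dy":0,"dz":0.006,"rx":0,"ry":0,"rz":0,"hand":0},{"dx":-0.001,"dy":0,"dz":0.006,"rx":0,"ry":0,"rz":0,"hand":0},{"dx":0,"dy":0,"dz":0.005,"rx":0,"ry":0,"rz":0,"hand":0}]' >/dev/null; python3 f.py;  python3 -m pendant '[{"dx":0,"dy":0,"dz":0.004,"rx":0,"ry":0,"rz":0,"hand":0},{"dx":0,"dy":0,"dz":0.003,"rx":0,"ry":0,"rz":0,"hand":0},{"dx":0,"dy":0,"dz":0,"rx":0,"ry":0,"rz":0,"hand":0}]' >/dev/null; python3 f.py
```

```text
F jig [-0.1  -1.15] 1.26 Mz [-0.077 -0.038  0.02 ] tcp [   1.72 -233.71] 69.16
F jig [-1.12  0.18] -0.54 Mz [ 0.003 -0.014  0.012] tcp [   1.09 -232.78] 61.69
```

```bash
for i in 1 2 3 4; do python3 -m pendant '[{"dx":0,"dy":0,"dz":0.002,"rx":0,"ry":0,"rz":0,"hand":0},{"dx":0,"dy":0,"dz":0,"rx":0,"ry":0,"rz":0,"hand":0}]' >/dev/null; python3 f.py; done
```

```text
F jig [-0.19  0.43] -0.26 Mz [ 0.011 -0.016  0.028] tcp [   1.32 -232.97] 60.26
F jig [ 0.46 -1.03] 0.51 Mz [ 0.035  0.008 -0.012] tcp [   1.41 -233.07] 58.37
F jig [-0.69  0.16] -0.81 Mz [-0.002  0.011 -0.032] tcp [   1.35 -233.12] 56.32
F jig [-0.01  0.05] -0.15 Mz [-0.002  0.057  0.033] tcp [   1.37 -233.16] 54.28
```

```bash
for i in 1 2 3 4 5; do python3 -m pendant '[{"dx":0,"dy":0,"dz":0.0015,"rx":0,"ry":0,"rz":0,"hand":0},{"dx":0,"dy":0,"dz":0,"rx":0,"ry":0,"rz":0,"hand":0}]' >/dev/null; python3 f.py; done
```

```text
F jig [-0.23  0.41] -0.53 Mz [ 0.018 -0.039  0.014] tcp [   1.4  -233.19] 52.84
F jig [-0.01 -0.17] 0.59 Mz [ 0.008 -0.02   0.004] tcp [   1.44 -233.2 ] 51.37
F jig [0.51 0.46] -0.03 Mz [-0.04  -0.011  0.028] tcp [   1.39 -233.21] 49.83
F jig [ 0.06 -0.58] 0.0 Mz [-0.029  0.036  0.021] tcp [   1.42 -233.2 ] 48.36
F jig [-0.05 -0.57] 1.51 Mz [0.078 0.025 0.032] tcp [   1.61 -233.3 ] 47.11
```

```bash
for i in 1 2; do python3 -m pendant '[{"dx":0,"dy":0,"dz":0.001,"rx":0,"ry":0,"rz":0,"hand":0},{"dx":0,"dy":0,"dz":0,"rx":0,"ry":0,"rz":0,"hand":0}]' >/dev/null; python3 f.py; done; python3 - <<'E'
from h import *
import pickle
c=cam('scene');pickle.dump(c,open('s3.pkl','wb'))
a=cv2.resize(c['f'][200:330,210:370],None,fx=4,fy=4,interpolation=2)
cv2.imwrite('pics/s3.png',a[:,:,::-1])
E
```

```text
F jig [-0.78  0.56] 4.01 Mz [ 0.111  0.118 -0.047] tcp [   1.63 -233.26] 46.38
F jig [-1.76  1.11] 4.88 Mz [ 0.197  0.155 -0.005] tcp [   1.61 -233.22] 45.5
```

View pics/s3.png

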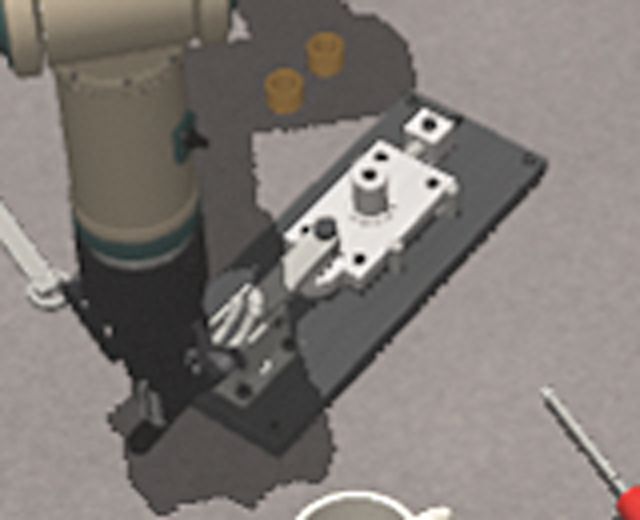

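The arm lies over the tongue, its spindle tip at (325,230), and the handle is low with the fingers on it at (145,430). I'll press on to find the hard stop.

```bash
for i in 1 2 3 4 5; do python3 -m pendant '[{"dx":0,"dy":0,"dz":0.001,"rx":0,"ry":0,"rz":0,"hand":0},{"dx":0,"dy":0,"dz":0,"rx":0,"ry":0,"rz":0,"hand":0}]' >/dev/null; python3 f.py; done
```

```text
F jig [-0.92  1.39] 7.39 Mz [0.236 0.275 0.014] tcp [   1.66 -233.16] 44.71
F jig [-2.09  1.35] 8.58 Mz [0.271 0.335 0.006] tcp [   1.65 -233.09] 43.85
F jig [-1.07  1.56] 7.35 Mz [ 0.35  0.29 -0.  ] tcp [   1.69 -233.03] 42.93
F jig [-0.64  3.41] 8.63 Mz [ 0.415  0.345 -0.013] tcp [   1.69 -232.94] 42.0
F jig [-1.34  3.  ] 9.46 Mz [0.412 0.348 0.011] tcp [   1.67 -232.82] 41.06
```

```bash
python3 - <<'E'
from h import *
import pickle
c=pickle.load(open('s3.pkl','rb'))
th=np.radians(15.5);Rm=np.array([[np.cos(th),-np.sin(th)],[np.sin(th),np.cos(th)]])
def W(x,y,z): return np.r_[Rm@[x,y]+[528.6,29.8],z]/1000
for n,p in dict(end=(0,-263,50),end35=(0,-262,35),end75=(0,-263,75),gripstart=(0,-188,50),tcp=(1.6,-233,45.5),spindle=(0,-59,60),pivot=(0,-133,46)).items():
    print(n,((proj(c,W(*p))[0]-[210,200]+.5)*4-.5).round(0))
g=c['f'][290:325,235:275].astype(int).mean(2)
for r in g[::2,::2]: print(' '.join('%3d'%v for v in r))
print(manip.get_state()['effort'].round(1),R.from_matrix(q2R(manip.get_state()['ee_rot'])).as_rotvec())
E
```

```text
end [129. 440.]
end35 [132. 454.]
end75 [125. 415.]
gripstart [205. 363.]
tcp [162. 414.]
spindle [327. 229.]
pivot [259. 313.]
158 118 115  45  41  44  42  40  43  44  40  67  55  58  76 118  99  49  62  90
147 155 156 118  40  42  45  45  43  42  43  40  95  49  60  77  71  79  75  88
150 149 155 158  37  42  40  42  40  40  43  40  41  45  52  42  91  90  93 102
151 148 152 157  57 100  36  43  44  41  42  42  41  43  51 102  97  70  53  98
154 151 150 156  64  80  80  61  41  43  42  43  45  54  63  85 105  58  47  82
151 150 162  85  78  84  70  84  41  40  41  41  56  59  54  52  62  97  95  59
154 162  68  80  81  96  67  89  40  42  43  82  65  52  53  59  57  56  57  57
151  67  80  80  83  82  76  99  36  44  82  83  83  73  55  54  55  59  56  57
157 132  76  79  76  38  38  68  49  79  80  80  79  81  83  71  52  55  60  56
151 154 134  76  37  40  40  34  74  80  79  80  81  84  82  81  80  64  51  54
144 146 154  65  39  42  36  67  81  81  81  82  82  81  80  81  79  82  75  54
150 148 151  67  32  34  60  84  81  81  80  82  79  83  82  85  78  79  81  82
147 151 153  69  83  83  83  82  80  84  79  82  81  80  84  82  80  81  83  84
148 148 152 138  78  81  81  79  80  83  82  82  81  81  81  81  81  78  81  81
148 151 147 133  79  80  81  81  81  81  82  85  80  80  83  80  79  80  79  81
152 151 151 152  71  80  82  77  81  81  83  78  81  80  80  80  82  82  81  83
158 152 151 153 136  78  82  83  83  82  85  84  78  79  82  80  78  81  80  78
156 154 153 152 155 136  75  81  82  81  80  78  73  72 115 114  68  80  81  79
[ -0.9 -44.6 -18.4  -0.4  -0.9  -0. ] [1.90189006e+00 2.50046135e+00 1.00547970e-03]
```

```bash
python3 - <<'E'
from h import *
s=manip.get_state();print(s['width'],s['gripper_force'],s['position'],s['clock'])
c=cam('wrist');g=c['f'].astype(int);print(c['f'].shape)
th=np.radians(15.5);Rm=np.array([[np.cos(th),-np.sin(th)],[np.sin(th),np.cos(th)]])
def W(x,y,z): return np.r_[Rm@[x,y]+[528.6,29.8],z]/1000
for n,p in dict(end=(0,-263,50),grip=(0,-188,58),gripL=(-8,-188,50),gripR=(8,-188,50),tcp=(1.6,-233,41),spindle=(0,-59,60),pivot=(0,-133,46),h=(0,-215,50)).items(): print(n,proj(c,W(*p))[0].round(0))
save(c,'w6')
cs=cam('scene');save(cs,'s4');c0=__import__('pickle').load(open('s3.pkl','rb'))
d=np.abs(cs['f'].astype(int)-c0['f']).mean(2);print(np.argwhere(d>25).min(0),np.argwhere(d>25).max(0),(d>25).sum())
# wrist: brightness along columns, rows of the handle
m=g.mean(2)
for r in range(250,420,10): print(r,' '.join('%3d'%v for v in m[r,260:380:6]))
E
```

```text
-0.00023190191422762588 3.996643007558305 [ 0.59243182 -0.19410822  0.04105928] 22.4
(480, 640, 3)
end [319. 377.]
grip [318. 196.]
gripL [296. 192.]
gripR [341. 192.]
tcp [323. 300.]
spindle [ 317. -329.]
pivot [318.  22.]
h [319. 265.]
[  2 165] [328 314] 1251
250 109 111 113 109 117 118  47  24  27  29  27  28  21 118 117 117 115 112 108 115
260 113 112 113 108 107 114  62  26  28  30  28  25  26 107 110 111 116 116 118 116
270 113 112 116 114 112 115  68  27  29  32  26  25  25 120 117 118 117 119 115 108
280 194 117 121 115 116 119  85  30  71  74  31  36  79 103 111 115 120 119 111 110
290 200 204 128 115 115 115  88  18 109 107  38  42 105 108 109 110 114 113 121 119
300 205 211 210 205 119  33  31  42 107 106  30  31 110 104  37  29  35 115 111 114
310 207 214 209 207 130  40  36  70 105 105  23  32 108 106  66  39  40  79 115 113
320 202 205 210 205  36  29  29  73 110 117  33  36 117 112  70  34  31  34 114 118
330 214 211 199  33  32  39  39  32  31  41  46  47  35  33  37  41  38  35  25 197
340 171  79  34  26  34  32  31  32  31  35  37  37  34  30  28  33  30  34  28  32
350  31  35  34  26  33  36  33  34  32  30  38  41  29  31  31  31  32  30  31  35
360  33  32  31  34  30  33  30  31  32  32  42  42  35  34  28  29  32  28  33  29
370  30  27  36  36  36  30  31  30  30  32  37  41  35  31  29  33  26  35  26  34
380  36  31  42  31  28  34  29  31  31  38  41  47  32  29  25  38  28  36  35  37
390  31  34  31  32  29  30  34  26  34  40 207 204  37  33  29  31  33  34  30  32
400  30  34  33  30  33  34  31  38  28  36 209 213  35  32  35  31  30  28  26  35
410  44  34  27  29  31  33  29  29  33  33  44  47  26  32  30  25  35  34  31  30
```

```bash
python3 - <<'E'
from h import *
c=cam('wrist');m=c['f'].astype(float).mean(2)
s=manip.get_state();P=c['P'];print('cam',P,s['position'][2])
th=np.radians(15.5);Rm=np.array([[np.cos(th),-np.sin(th)],[np.sin(th),np.cos(th)]]);O=np.array([528.6,29.8])
for r in range(150,280,12):
    row=m[r-1:r+2].mean(0);k=318
    a=k
    while row[a]<45 and a>200:a-=1
    b=k
    while row[b]<75 and b<420:b+=1
    # find z where width =16 (silhouette approx)
    out=[]
    for z in(.03,.04,.05):
        p=onz(c,[(a+.5,r),(b-.5,r)],z)[:,:2]*1000;q=(p-O)@Rm;out.append((round(np.linalg.norm(p[1]-p[0]),1),q.mean(0).round(0).tolist()))
    print(r,a,b,out)
E
```

```text
cam [ 0.57489212 -0.13176603  0.18368917] 0.04118199677594192
150 318 318 [(np.float64(0.4), [-0.0, -174.0]), (np.float64(0.4), [-0.0, -174.0]), (np.float64(0.3), [-0.0, -173.0])]
162 318 318 [(np.float64(0.4), [-0.0, -179.0]), (np.float64(0.4), [-0.0, -178.0]), (np.float64(0.3), [-0.0, -177.0])]
174 303 327 [(np.float64(9.2), [-2.0, -184.0]), (np.float64(8.6), [-1.0, -183.0]), (np.float64(8.0), [-1.0, -182.0])]
186 296 333 [(np.float64(14.5), [-2.0, -188.0]), (np.float64(13.6), [-2.0, -187.0]), (np.float64(12.6), [-1.0, -186.0])]
198 294 336 [(np.float64(16.7), [-2.0, -193.0]), (np.float64(15.6), [-1.0, -192.0]), (np.float64(14.5), [-1.0, -190.0])]
210 294 335 [(np.float64(16.4), [-2.0, -198.0]), (np.float64(15.3), [-2.0, -196.0]), (np.float64(14.3), [-1.0, -194.0])]
222 295 335 [(np.float64(16.1), [-2.0, -203.0]), (np.float64(15.1), [-2.0, -201.0]), (np.float64(14.0), [-1.0, -199.0])]
234 295 335 [(np.float64(16.3), [-2.0, -208.0]), (np.float64(15.2), [-2.0, -206.0]), (np.float64(14.1), [-1.0, -203.0])]
246 296 335 [(np.float64(16.0), [-2.0, -214.0]), (np.float64(14.9), [-1.0, -211.0]), (np.float64(13.9), [-1.0, -208.0])]
258 296 335 [(np.float64(16.1), [-2.0, -219.0]), (np.float64(15.1), [-1.0, -216.0]), (np.float64(14.0), [-1.0, -212.0])]
270 296 334 [(np.float64(15.8), [-2.0, -224.0]), (np.float64(14.8), [-2.0, -221.0]), (np.float64(13.8), [-1.0, -217.0])]
```

The handle silhouette puts it below level, so it is over centre and resting against its soft stop. I'll lift off and check that it stays.

```bash
python3 -m pendant '[{"dx":0,"dy":0,"dz":-0.01,"rx":0,"ry":0,"rz":0,"hand":0},{"dx":0,"dy":0,"dz":-0.02,"rx":0,"ry":0,"rz":0,"hand":0},{"dx":0,"dy":0,"dz":-0.03,"rx":0,"ry":0,"rz":0,"hand":0},{"dx":0,"dy":0,"dz":-0.03,"rx":0,"ry":0,"rz":0,"hand":0},{"dx":0,"dy":0,"dz":-0.03,"rx":0,"ry":0,"rz":0,"hand":0},{"dx":0,"dy":0,"dz":-0.03,"rx":0,"ry":0,"rz":0,"hand":0},{"dx":0.03,"dy":0,"dz":0,"rx":0,"ry":0,"rz":0,"hand":0},{"dx":0.03,"dy":0,"dz":0,"rx":0,"ry":0,"rz":0,"hand":0},{"dx":0.03,"dy":0,"dz":0,"rx":0,"ry":0,"rz":0,"hand":0},{"dx":0.03,"dy":0,"dz":0,"rx":0,"ry":0,"rz":0,"hand":0},{"dx":0,"dy":0,"dz":0,"rx":0,"ry":0,"rz":0,"hand":0},{"dx":0,"dy":0,"dz":0,"rx":0,"ry":0,"rz":0,"hand":0}]'
python3 f.py
cat > ck.py <<'E'
from h import *
import pickle
cs=cam('scene');save(cs,'s5');m=cs['f'].astype(float).mean(2)
th=np.radians(15.5);Rm=np.array([[np.cos(th),-np.sin(th)],[np.sin(th),np.cos(th)]]);O=np.array([528.6,29.8])
def W(x,y,z): return np.r_[Rm@[x,y]+O,z]/1000
for z in (30,40,50,60,70): print('end at z',z,proj(cs,W(0,-263,z))[0].round(1))
for r in range(292,322,2): print(r,' '.join('%3d'%v for v in m[r,232:272:2]))
c=cam('wrist');save(c,'w7');m=c['f'].astype(float).mean(2)
J=lambda p,z:((onz(c,[p],z)[0,:2]*1000-O)@Rm).round(1)
g=((m>150)).astype(np.uint8)
for n,p in dict(c1=(-32,45.5,36),c2=(32,45.5,36),bossT=(0,-9.5,68),hend=(0,-263,45),dA=(37,-32,42),dB=(37,32,42),nose=(-10,45.5,29)).items(): print(n,proj(c,W(*p))[0].round(0))
E
python3 ck.py
```

```text
clock: 23.55
position: [0.5599, -0.0778, 0.1904]
ee_rot: [0.0, 0.604, 0.797, -0.0]
contact_force: [1.0, -0.9, -0.7]
width: -0.0002
gripper_force: 0.0
F jig [ 0.68 -1.13] -0.72 Mz [-0.017  0.009 -0.022] tcp [   1.44 -112.07] 190.37
end at z 30 [242.5 314.5]
end at z 40 [242.1 312.1]
end at z 50 [241.8 309.6]
end at z 60 [241.4 307.2]
end at z 70 [241.1 304.7]
292 155 151 151 154 150 161  52  65  94  95  94 106 108  54  50  43 130  95  88  66
294 150 152 149 155 155 155 141  55  52  72 103  65  50  53  43  71 196  96  93  91
296 150 151 152 150 156 152 151 151 118  55  51  50  52  45  44  93  99  93  93  63
298 151 152 155 152 149 149 152 148 160 134  49  55  48  43  58  57  69 146 144  71
300 148 153 150 154 147 151 154 154 140  43  58  46  35  52  60  58  89  91 118 181
302 154 154 151 149 151 153 154 139  47  56  48  42 155 138  54  54  84  96  93  90
304 148 149 147 152 150 155 153  47  58  47  35 136 135  91  83  64  49  63  96  96
306 151 153 155 149 146 147  51  54  48  37 117 135  90  82  81 119 152  66  51  71
308 152 153 151 155 157  68  53  49  40 108 137  90  81  81  72 162 151 158 135  51
310 153 150 148 148 157  30  51  43 110 140  89  81  80  69 157 152 151 149 152 152
312 150 152 150 149 151 128  22  72 139  91  81  80  73 158 154 153 158 154 145 148
314 143 147 151 153 154 156 158 163  86  83  80  67 158 152 153 152 156 147 148 156
316 151 150 150 149 155 150 160  80  81  79  69 162 152 154 150 150 153 154 149 151
318 152 147 152 152 146 152  72  80  81  69 157 153 159 152 147 151 150 147 150 151
320 156 156 152 153 151 145 157  70  67 159 150 154 153 147 150 152 148 153 152 151
c1 [274.  -8.]
c2 [367.  -8.]
bossT [321.  71.]
hend [321. 387.]
dA [372. 110.]
dB [375.  12.]
nose [307.  -4.]
```

```bash
python3 -m pendant '[{"dx":0.03,"dy":0,"dz":-0.02,"rx":0,"ry":0,"rz":0,"hand":0},{"dx":0.03,"dy":0,"dz":-0.03,"rx":0,"ry":0,"rz":0,"hand":0},{"dx":0.02,"dy":0,"dz":-0.03,"rx":0,"ry":0,"rz":0,"hand":0},{"dx":0,"dy":0,"dz":-0.03,"rx":0,"ry":0,"rz":0,"hand":0},{"dx":0,"dy":0,"dz":0,"rx":0,"ry":0,"rz":0,"hand":0},{"dx":0,"dy":0,"dz":0,"rx":0,"ry":0,"rz":0,"hand":0}]' >/dev/null
cat > ck2.py <<'E'
from h import *
c=cam('wrist');save(c,'w8');m=c['f'].astype(float).mean(2)
th=np.radians(15.5);Rm=np.array([[np.cos(th),-np.sin(th)],[np.sin(th),np.cos(th)]]);O=np.array([528.6,29.8])
def W(x,y,z): return np.r_[Rm@[x,y]+O,z]/1000
J=lambda p,z:((onz(c,p,z)[:,:2]*1000-O)@Rm).round(1)
for n,p in dict(c1=(-32,45.5,36),c2=(32,45.5,36),c3=(-32,-64.5,36),c4=(32,-64.5,36),bossT=(0,-9.5,68),hend=(0,-263,45),hs=(0,-188,47),dA=(37,-32,42),dB=(37,32,42),nose=(-10,45.5,29)).items(): print(n,proj(c,W(*p))[0].round(0))
print(manip.get_state()['position'])
cc=[J(np.array([[x,y]]),.036) for x,y in proj(c,[W(32,45.5,36)])]
# right edge of casting: scan rows
for y in (40,15,-10):
    u,v=proj(c,W(32,y,36))[0];v=int(round(v));print('row',v,'u',round(u),m[v,int(u)-10:int(u)+16].astype(int).tolist())
for x in(-25,10,25):
    u,v=proj(c,W(x,45.5,36))[0];u=int(round(u));print('col',u,'v',round(v),m[max(0,int(v)-12):int(v)+10,u].astype(int).tolist())
E
python3 ck2.py
```

```text
c1 [288. 117.]
c2 [350. 117.]
c3 [290. 222.]
c4 [348. 222.]
bossT [319. 174.]
hend [320. 383.]
hs [320. 328.]
dA [354. 193.]
dB [355. 130.]
nose [309. 117.]
[ 0.53977446 -0.00348986  0.29970772]
row 122 u 350 [143, 141, 145, 143, 145, 142, 143, 136, 119, 87, 64, 61, 56, 57, 56, 57, 53, 58, 52, 53, 55, 59, 59, 58, 57, 58]
row 147 u 350 [143, 145, 144, 146, 145, 143, 144, 142, 131, 101, 73, 55, 58, 57, 48, 54, 56, 57, 52, 52, 55, 55, 53, 58, 56, 56]
row 171 u 349 [143, 141, 143, 143, 143, 144, 145, 139, 128, 102, 74, 56, 53, 51, 56, 53, 52, 51, 53, 53, 54, 54, 55, 58, 53, 55]
col 295 v 117 [110, 111, 109, 108, 105, 109, 111, 110, 110, 109, 110, 106, 105, 131, 198, 241, 249, 251, 251, 251, 251, 247]
col 329 v 117 [108, 109, 108, 108, 109, 110, 108, 109, 106, 110, 106, 106, 106, 145, 213, 243, 248, 249, 248, 249, 246, 232]
col 343 v 117 [58, 53, 55, 55, 56, 54, 56, 56, 54, 52, 55, 58, 62, 84, 117, 136, 143, 143, 143, 145, 145, 146]
```

```bash
cat > ck3.py <<'E'
from h import *
c=cam('wrist')
th=np.radians(15.5);Rm=np.array([[np.cos(th),-np.sin(th)],[np.sin(th),np.cos(th)]]);O=np.array([528.6,29.8])
def W(x,y,z): return np.r_[Rm@[x,y]+O,z]/1000
im=manip.get_image('wrist');M=np.array(im['mount'])
def mk(f,pos,q):
    T=np.eye(4);T[:3,:3]=q2R(q);T[:3,3]=pos;T=T@M
    return dict(f=f,P=T[:3,3],A=T[:3,:3],K=c['K'],d=c['d'])
ld=lambda n:cv2.imread('pics/%s.png'%n)[:,:,::-1]
def pos(jx,jy,z): return np.r_[Rm@[jx,jy]+O,z]/1000
cams={'w4':mk(ld('w4full'),pos(-1.12,-8.08,45.4),[-.001,.597,.802,-.005]),'w5':mk(ld('w5'),pos(.63,-7,201),[0,.598,.801,0]),'now':c}
def edge(c,p0,p1,n=400):
    # strongest gradient along segment of jig points
    P=np.array([W(*(np.array(p0)+(np.array(p1)-p0)*t)) for t in np.linspace(0,1,n)])
    uv=proj(c,P).astype(np.float32);g=cv2.GaussianBlur(c['f'].astype(np.float32).mean(2),(0,0),1)
    v=cv2.remap(g,uv[:,0].reshape(1,-1),uv[:,1].reshape(1,-1),1)[0]
    k=np.abs(np.gradient(v)).argmax();return (np.array(p0)+(np.array(p1)-np.array(p0))*k/(n-1)).round(1)
for n,k in cams.items():
    print(n,'block front',[edge(k,(x,70,40),(x,53,40))[1] for x in(-21,-18,0)],'cast end',[edge(k,(x,51,36),(x,36,36))[1] for x in(-26,-20,12,27)],'cast right',[edge(k,(25,y,36),(35,y,36))[0] for y in(42,20,5,-10)],'left',[edge(k,(-40,y,36),(-26,y,36))[0] for y in(42,15,0)],'dowB out',[edge(k,(38,y,42),(48,y,42))[0] for y in(31,32,33)])
E
python3 ck3.py
```

```text
w4 block front [np.float64(60.8), np.float64(60.8), np.float64(60.6)] cast end [np.float64(45.4), np.float64(45.1), np.float64(45.6), np.float64(45.7)] cast right [np.float64(30.4), np.float64(30.3), np.float64(30.6), np.float64(30.5)] left [np.float64(-32.9), np.float64(-32.9), np.float64(-33.1)] dowB out [np.float64(40.1), np.float64(40.1), np.float64(40.0)]
w5 block front [np.float64(61.3), np.float64(69.7), np.float64(67.7)] cast end [np.float64(45.2), np.float64(45.5), np.float64(46.2), np.float64(45.5)] cast right [np.float64(27.4), np.float64(27.9), np.float64(28.3), np.float64(28.0)] left [np.float64(-35.8), np.float64(-35.5), np.float64(-35.1)] dowB out [np.float64(38.3), np.float64(38.2), np.float64(38.1)]
now block front [np.float64(60.8), np.float64(60.9), np.float64(60.4)] cast end [np.float64(44.0), np.float64(44.6), np.float64(44.7), np.float64(44.5)] cast right [np.float64(29.8), np.float64(30.6), np.float64(30.6), np.float64(29.7)] left [np.float64(-34.5), np.float64(-34.1), np.float64(-34.2)] dowB out [np.float64(39.8), np.float64(40.2), np.float64(39.9)]
```

```bash
python3 -m pendant '[{"dx":0.03,"dy":0,"dz":0.035,"rx":0,"ry":0,"rz":0,"hand":0},{"dx":0,"dy":0,"dz":0.035,"rx":0,"ry":0,"rz":0,"hand":0},{"dx":0,"dy":0,"dz":0.035,"rx":0,"ry":0,"rz":0,"hand":0},{"dx":0,"dy":0,"dz":0.035,"rx":0,"ry":0,"rz":0,"hand":0},{"dx":0,"dy":0,"dz":0.03,"rx":0,"ry":0,"rz":0,"hand":0},{"dx":0,"dy":0,"dz":0,"rx":0,"ry":0,"rz":0,"hand":0},{"dx":0,"dy":0,"dz":0,"rx":0,"ry":0,"rz":0,"hand":0},{"dx":0,"dy":0,"dz":0,"rx":0,"ry":0,"rz":0,"hand":0}]' ; python3 f.py; python3 ck3.py | tail -1 | sed 's/np.float64//g'
```

```text
clock: 24.97
position: [0.5329, 0.0233, 0.1337]
ee_rot: [0.001, 0.606, 0.796, 0.0]
contact_force: [0.9, 0.5, -0.4]
width: -0.0002
gripper_force: 0.0
F jig [1.01 0.2 ] -0.42 Mz [ 0.003 -0.053  0.006] tcp [ 2.39 -7.42] 133.68
now block front [(60.2), (60.5), (60.4)] cast end [(45.1), (45.1), (44.9), (44.8)] cast right [(30.0), (30.0), (30.2), (30.1)] left [(-33.9), (-33.8), (-33.8)] dowB out [(40.0), (39.8), (39.7)]
```

The casting is still home: the gap from block to end face is 15.4 mm against 15.3 when seated, and the dowel offset is 9.7 mm against 9.6. I'll touch the handle once more to confirm where it rests.

```bash
python3 -m pendant '[{"dx":0,"dy":-0.002,"dz":-0.03,"rx":0,"ry":0,"rz":0,"hand":0},{"dx":0,"dy":0,"dz":-0.03,"rx":0,"ry":0,"rz":0,"hand":0},{"dx":-0.0375,"dy":0,"dz":0,"rx":0,"ry":0,"rz":0,"hand":0},{"dx":-0.0375,"dy":0,"dz":0,"rx":0,"ry":0,"rz":0,"hand":0},{"dx":-0.0375,"dy":0,"dz":0,"rx":0,"ry":0,"rz":0,"hand":0},{"dx":-0.0375,"dy":0,"dz":0,"rx":0,"ry":0,"rz":0,"hand":0},{"dx":-0.0375,"dy":0,"dz":0,"rx":0,"ry":0,"rz":0,"hand":0},{"dx":-0.0375,"dy":0,"dz":0,"rx":0,"ry":0,"rz":0,"hand":0},{"dx":-0.01,"dy":0,"dz":0.03,"rx":0,"ry":0,"rz":0,"hand":0},{"dx":0,"dy":0,"dz":0.035,"rx":0,"ry":0,"rz":0,"hand":0},{"dx":0,"dy":0,"dz":0.035,"rx":0,"ry":0,"rz":0,"hand":0},{"dx":0,"dy":0,"dz":0.02,"rx":0,"ry":0,"rz":0,"hand":0}]' >/dev/null; python3 f.py
for i in 1 2 3 4 5 6; do python3 -m pendant '[{"dx":0,"dy":0,"dz":0.003,"rx":0,"ry":0,"rz":0,"hand":0},{"dx":0,"dy":0,"dz":0,"rx":0,"ry":0,"rz":0,"hand":0}]' >/dev/null; python3 f.py; done
```

```text
F jig [-0.66  0.35] -0.3 Mz [ 0.015 -0.017  0.011] tcp [  -1.33 -241.93] 71.41
F jig [-0.25 -0.77] 1.01 Mz [ 0.024  0.018 -0.022] tcp [  -0.36 -241.9 ] 70.21
F jig [-0.   -0.42] -0.24 Mz [0.042 0.013 0.008] tcp [   0.96 -242.79] 69.25
F jig [-0.82 -0.41] -0.48 Mz [-0.006  0.001 -0.022] tcp [ 1.1000e-01 -2.4206e+02] 65.08
F jig [-0.58  0.37] 0.46 Mz [ 0.059 -0.002 -0.058] tcp [  -0.52 -241.6 ] 60.97
F jig [-0.23  0.33] 0.1 Mz [-0.017  0.026 -0.002] tcp [  -0.73 -241.45] 57.41
F jig [ 0.82 -0.23] 0.15 Mz [0.051 0.076 0.002] tcp [  -0.77 -241.46] 54.28
```

```bash
for i in 1 2 3 4 5 6; do python3 -m pendant '[{"dx":0,"dy":0,"dz":0.002,"rx":0,"ry":0,"rz":0,"hand":0},{"dx":0,"dy":0,"dz":0,"rx":0,"ry":0,"rz":0,"hand":0}]' >/dev/null; python3 f.py; done
```

```text
F jig [-0.48 -0.19] 1.16 Mz [ 0.002 -0.015 -0.011] tcp [  -0.66 -241.57] 52.49
F jig [ 0.05 -0.22] -0.31 Mz [ 0.068 -0.009 -0.018] tcp [  -0.62 -241.6 ] 50.58
F jig [-0.63  0.46] -0.47 Mz [-0.02   0.032 -0.032] tcp [  -0.6 -241.6] 48.63
F jig [0.25 0.59] 0.27 Mz [-0.03  -0.05   0.027] tcp [  -0.44 -241.75] 46.69
F jig [-0.67  1.04] 3.44 Mz [ 0.039  0.039 -0.022] tcp [  -0.31 -241.73] 45.09
F jig [-0.69  0.89] 5.82 Mz [ 0.186  0.151 -0.022] tcp [  -0.29 -241.62] 43.42
```

The handle rests at the same place as before, well below level, so it is locked over centre. I'll withdraw and hand in.

```bash
python3 -m pendant '[{"dx":0,"dy":0,"dz":-0.01,"rx":0,"ry":0,"rz":0,"hand":0},{"dx":0,"dy":0,"dz":-0.03,"rx":0,"ry":0,"rz":0,"hand":0},{"dx":0,"dy":0,"dz":-0.035,"rx":0,"ry":0,"rz":0,"hand":0},{"dx":0,"dy":0,"dz":-0.035,"rx":0,"ry":0,"rz":0,"hand":0},{"dx":0,"dy":0,"dz":-0.035,"rx":0,"ry":0,"rz":0,"hand":0},{"dx":0,"dy":0,"dz":-0.02,"rx":0,"ry":0,"rz":0,"hand":0},{"dx":0,"dy":0,"dz":0,"rx":0,"ry":0,"rz":0,"hand":0},{"dx":0,"dy":0,"dz":0,"rx":0,"ry":0,"rz":0,"hand":0},{"dx":0,"dy":0,"dz":0,"rx":0,"ry":0,"rz":0,"hand":0}]'; python3 -c "
from rig import manip
print(manip.sign_off())"
```

```text
clock: 28.82
position: [0.5919, -0.2029, 0.2069]
ee_rot: [-0.001, 0.605, 0.796, -0.0]
contact_force: [0.6, -0.1, -0.3]
width: -0.0001
gripper_force: 0.0
the job is handed in; nothing more can be done
None
```

I seated the casting against both dowels and the end stop, threw the clamp handle over centre, withdrew the arm and handed the job in at about 29 s; sign-off returned no verdict, and each dowel's share of the load and the handle's locked angle are inferred from forces and camera checks, not read directly.

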